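Start the hanging-plate screw square with the socket driver

ROBOT

A 6-joint arm with a two-finger parallel gripper is mounted at the origin on the work surface. World frame = base frame: x ahead of the robot, y to its left, z up, the work surface at z = 0. Lengths are in mm, angles in rad, forces in N, time in s.
With the tool pointing down it reaches from about 275 to 975 mm from the base axis. Payload 8.4 kg.
Tool frame: the origin (TCP) lies at the very end of the fingers, on their centre line; the grasp point (between the pads) lies 19 mm behind it; y points along the fingers, z is the direction in which the jaws open and shut, and the axes are right-handed (so a half turn about y gives the same grasp; the last joint's range is limited). The gripper opens to 92 mm and grips with 3 to 60 N. Pads are 20 mm wide; open, the fingers measure 128 mm over their backs; the gripper's body (75 mm by 189 mm) begins 69 mm behind the grasp point.
Start: joints at [-1.104, 0.353, 1.633, -0, 1.155, -0.002], TCP at [282.384, -557.572, 175.183] pointing down, gripper open.
Joint ranges: [-2.63, 2.63], [-0.92, 2.1], [0.06, 2.66], [-1.3, 4.44], [0, 2.69], [-3.02, 3.02]. Speed limits (rad/s): [2.22, 2.22, 2.79, 3.14, 3.14, 3.14].

INTERFACE

Orientations are given as a rotation vector (axis times angle).
In Python, from plant import readout, get_image, camera_model, job gives the robot as it stands.
- The arm moves only by the tool apply_moves, never from a script. Its argument "series" is a list of rows, each a list of 2 entries, a list of its own where there are three numbers: the shift along the tool's x, y, z in mm, then the turn about the tool's y in degrees. In form: [[[tx, ty, tz], twist], ...]. A call has exactly 10 rows; each row is the pose to reach, as a shift and turn from the pose measured when the call began, along the tool's axes at that moment; what a row does not reach only later rows make up. A row lasts 1/8 s, in which the tool goes at most 62.5 mm and 10.7 degrees, less where a joint would pass 70% of its speed; a pose out of reach is approached as far as the arm can. A call with a gripper value outside its range is refused whole. "fingers" is the finger opening in mm, from 0 to 91.9, set as the call begins (left out, the last holds). The fingers move at their own pace and stop on an object; the grip force is fixed at half the most. Time passes only in rows, so rows that repeat a pose let the fingers close, or fill a call up. It gives the time, the measured TCP pose, the force and the opening at its end, in the units of the state.
- readout.get_state(): the state, without advancing time (a new reading comes with each control period).
- get_image(name): name is "side" or "top"; returns (picture, depth): 420x560x3 uint8, red, green, blue; 420x560 float32, mm along the optical axis (not along the pixel's ray), 0 where there is no reading.
- camera_model(name): a dict with "fov_y" (degrees; the focal length in pixels is half the picture's height over the tangent of half this angle, whatever the lens; pixels are square), "cx", "cy" (the principal point, pixels), "camera_from_world" (4x4, takes a point from world to camera coordinates). Camera axes: x right, y down, z forward; pixel columns grow to the right and rows downward; lengths in mm; the calibration is good to about 2 mm. A picture is of the moment at which its call begins. camera_model takes no time and is no camera call.
- job.job_done(): hands the job in, once; it reports no verdict.
The state is a dict: "clock": time; "qpos": joint angles; "dq": joint speeds; "joint_efforts": joint torques, N m; "position": TCP position; "ee_rot": TCP orientation; "wrist_force": force on the tool from outside, world axes, zero at the start; "torque": the same for the moment, N m; "width": finger opening in mm.
Only numpy, scipy, OpenCV 4.12 (cv2) and the standard library are available. Lean on these libraries where they do the work, as an engineer would, in place of code of your own. Each camera call takes 0.05 s, during which the arm holds its last target. There are 200 camera calls.

TASK

Take the big socket driver (the one with the thick square handle) from the wooden caddy and set it squarely over the hex screw that stands proud of the hanging plate on the sloping board, in line with the screw's own axis, before turning anything. Keeping it square, start that screw with a quarter turn clockwise, then lift the driver off and stand it upright again in its empty compartment of the caddy. Leave the two other drivers, the jar and the brush pot as they are.

Things in the scene. Friction and masses are not known exactly. Their poses are not given: they have to be found in the camera images.
- driver_grip (a point): Big socket driver, loose, 125 mm tall, about 280 g, standing upright on its socket in one of three caddy compartments. Point: centre of its dark wooden handle, 90 mm above the socket's mouth. Own z runs up the driver's axis, away from the socket. Handle: square bar 30 x 30 mm, 70 mm long (55 to 125 mm above the mouth), flat faces square to own x and y.
- driver_seat (a point): Centre of the flat ceiling inside that driver's steel socket, 13 mm above the mouth and 77 mm below driver_grip; same axes. The socket is 30 mm across, its hexagonal opening 19.6 mm across flats and 13 mm deep, two of the six flats square to own x. This point comes to rest on screw_top when the driver is fully on the screw.
- screw_top (a point): Proud steel hex screw in the hanging plate: centre of the top of its head. Own z is the screw axis, out of the board, leaning 0.30 rad from vertical towards the board's low edge. Hex 18 mm across flats, two flats square to own x (repeats every 60 degrees), 8 mm high, then a 4 mm coned top (12.4 mm across at the top). Head's underside 14 mm above the plate; two like screws beside it are home.
- screw (a joint): Turn of the proud screw, rad: 0 at the start, grows clockwise seen from above its head. Stiff: 0.12 N m of friction; it stays where left, and goes in 0.8 mm per rad.
- easel_mid (a point): Sloping board, fixed, 200 x 240 x 12 mm, a frame lying face down on it: centre of the board, 55 mm above the table. Own axes level, z up; it rises 0.30 rad towards own +x. Three screws in a row along own y, 45 mm apart; hanging plate's top 27 mm out from this point. Two clamps up-slope (75 to 118 mm) at own y = +-85 mm stand 75 mm out from the board.
- caddy_floor (a point): Plywood caddy, fixed, 64 x 188 x 50 mm, walls 4 mm: centre of the inner floor, 4 mm above the table. Own x across, own y along its row of three open compartments, each about 56 x 57 mm inside, centred at own y = -61, 0 and +61 mm. Rim 46 mm above this point.
- round_driver_mid (a point): Bystander, loose: small driver with a round bulged handle, 30 mm across, 100 mm tall, upright in the caddy; this point is half-way up.
- small_driver_mid (a point): Bystander, loose: small driver with a thin square handle, 21 mm across, 92 mm tall, upright in the caddy; this point is half-way up.
- jar_mid (a point): Bystander, loose: lidded glass jar, 66 mm across, 95 mm tall, on the table close in front of the caddy (its side 47 mm or more from the centre line of the compartments); centre, half-way up.
- brush_pot_mid (a point): Bystander, loose: white brush pot, 68 mm across, 110 mm tall, between caddy and board, with brushes up to 195 mm above the table; centre of the pot, 55 mm up.

How it is judged (in metres and radians):
On the way, in this order (a step that is already met when the one before it is completed fails the run):
1. The big driver is fully on the proud screw and in line with its axis (within 0.12 rad), before the screw is turned (distance between driver_seat and screw_top below 0.005 m and angle between the z axis of driver_seat and the z axis of screw_top, either way round below 0.12 rad and value of joint screw below 0.35 rad), for 0.2 s.
2. The screw is turned clockwise a quarter turn (1.1 rad counts) with the driver on it and square (value of joint screw above 1.1 rad and distance between driver_seat and screw_top below 0.008 m and angle between the z axis of driver_seat and the z axis of screw_top, either way round below 0.15 rad), for 0.1 s.
At the end, for the whole second after the job is handed in: The screw stands turned at least 1.1 rad clockwise; the big driver stands at rest, upright (within 0.12 rad) on the floor of its caddy compartment, let go; the two small drivers still stand in the caddy, jar and brush pot where they were (value of joint screw above 1.1 rad and angle between driver_grip's own z axis and vertical below 0.12 rad and x of driver_seat in the frame of caddy_floor between -0.026 and 0.026 m and y of driver_seat in the frame of caddy_floor between -0.09 and 0.09 m and z of driver_seat in the frame of caddy_floor below 0.019 m and linear speed of driver below 0.03 m/s and angle between each of round_driver_mid, small_driver_mid's own z axis and vertical below 0.4 rad); the robot touches nothing.
It fails at once if The screw is turned while the driver on it is out of square by more than 0.17 rad (value of joint screw between 0.3 and 1.1 rad and velocity of joint screw above 0.1 rad/s and angle between the z axis of driver_seat and the z axis of screw_top, either way round above 0.17 rad).
It fails at once if The jar or the brush pot is shifted by more than 25 mm (distance of any of jar_mid, brush_pot_mid from where it was at the start of the episode above 0.025 m).
It fails at once if One of the two small drivers is knocked over or taken away (distance of any of round_driver_mid, small_driver_mid from where it was at the start of the episode above 0.04 m or angle between any of round_driver_mid, small_driver_mid's own z axis and vertical above 0.5 rad).
It also fails if it takes over 67 s, if anything falls off the work surface, if the arm or the gripper's body presses on something with over 40 N, if the wrist force passes 120 N, or if a joint passes its speed limit or range.

## Working session

There is one attempt and no reset: what is moved stays moved. The work goes in short steps, Python scripts to look and compute and a tool call to move; the robot and the scene stay as the last step left them, time stands still between calls to the robot, and variables do not carry over. Pictures are saved under pics/ and viewed, about 8 in all and at most 12, crops included, and the job is handed in when it is done.

Besides the shell and the picture viewer there is one more tool, called after "Emit:" as name([rows], argument=value, ...), one row to a line, values as JSON. apply_moves: Moves the arm, as the interface text tells. Its arguments: {"type":"object","properties":{"series":{"type":"array","items":{"type":"array"}},"fingers":{"type":"number"}},"required":["series"]}

```bash
ls; mkdir -p pics
cat > h.py <<'E'
import numpy as np, cv2
from plant import readout, get_image, camera_model, job
from scipy.spatial.transform import Rotation as R
def snap(n):
    im,d=get_image(n); np.savez('last_%s.npz'%n,im=im,d=d); return im,d
def load(n):
    z=np.load('last_%s.npz'%n); return z['im'],z['d']
def cloud(n,d):
    m=camera_model(n); h,w=d.shape; f=h/2/np.tan(np.radians(m['fov_y'])/2)
    v,u=np.mgrid[:h,:w]; p=np.stack([(u-m['cx'])/f*d,(v-m['cy'])/f*d,d,np.ones_like(d)],-1)
    P=p@np.linalg.inv(np.array(m['camera_from_world'])).T
    P=P[...,:3]; P[d==0]=np.nan; return P
def proj(n,X):
    m=camera_model(n); f=210/np.tan(np.radians(m['fov_y'])/2)
    c=(np.array(m['camera_from_world'])@np.r_[X,1])[:3]; return c[0]/c[2]*f+m['cx'],c[1]/c[2]*f+m['cy']
E
python3 - <<'E'
from h import *
for n in('side','top'):
    im,d=snap(n); cv2.imwrite(f'pics/{n}0.png',im[...,::-1]); m=camera_model(n)
    print(n,m['fov_y'],m['cx'],m['cy'],np.round(m['camera_from_world'],3).tolist(),d[d>0].min(),(d==0).mean())
print(readout.get_state())
E
```

```text
pics
side 55.963833582939856 281.12158921067805 209.52281054630566 [[-0.965, -0.261, 0.016, 483.256], [-0.213, 0.748, -0.629, 172.246], [0.152, -0.61, -0.777, 772.407], [0.0, 0.0, 0.0, 1.0]] 399.17825 0.0038477891156462585
top 54.73443071215816 276.30656840205586 208.87281114360542 [[-0.02, -1.0, 0.02, 20.859], [-0.992, 0.018, -0.123, 531.427], [0.122, -0.023, -0.992, 871.208], [0.0, 0.0, 0.0, 1.0]] 519.15 0.004136904761904762
{'clock': 0.1, 'qpos': array([-1.10438558e+00,  3.53607780e-01,  1.63403429e+00, -2.90735016e-05,
        1.15520850e+00, -2.37174647e-03]), 'dq': array([-8.40039613e-05, -2.55971442e-03, -2.72893323e-03, -6.04313449e-04,
       -1.75071437e-03, -2.18383903e-04]), 'joint_efforts': array([ 6.24126878e-04, -5.94907594e+01, -3.34929764e+01,  6.99486304e-02,
        1.82921102e-02, -1.26943388e-05]), 'position': array([ 282.16231922, -557.13568835,  174.53165645]), 'ee_rot': array([-0.46845823,  1.96172749, -1.95927228]), 'wrist_force': array([-0.55151339,  0.88304411, -0.09689625]), 'torque': array([-0.00434138, -0.06585749,  0.04005183]), 'width': 91.91098838938942}
```

View pics/side0.png

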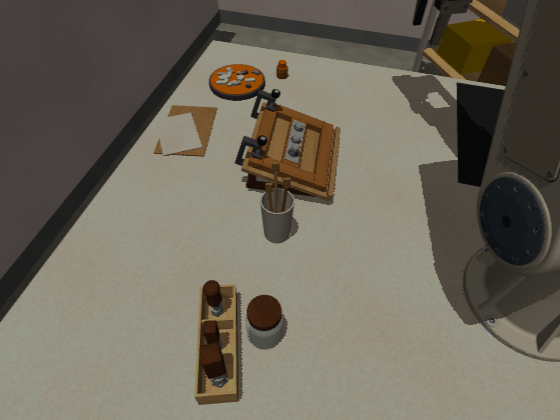

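View pics/top0.png

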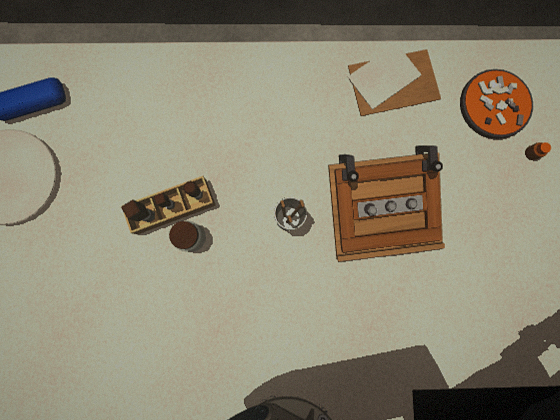

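Side view: big driver at the near end of the caddy (212,365), pot (278,220), board (295,150). Top view: big driver is in the left compartment (135,209), jar (183,237), pot (291,214), three screws at (371,209), (391,206), (411,203).

Run:
```python
from h import *
it,dt=load('top'); is_,ds=load('side')
def crop(im,x,y,w,h,s): return cv2.resize(im[y:y+h,x:x+w],None,fx=s,fy=s,interpolation=cv2.INTER_CUBIC)
a=crop(it,110,165,110,90,3.6) ; b=crop(it,330,145,110,90,3.6)
c=crop(is_,190,275,100,82,3.96); c=crop(is_,185,275,110,130,2.6)[:276]; c=crop(is_,185,275,110,76,3.6); d=crop(is_,240,90,110,76,3.6)
o=np.vstack([np.hstack([a,b]),np.hstack([c,d])]); print(o.shape)
cv2.imwrite('pics/crop1.png',np.clip(o[...,::-1]*1.4,0,255).astype(np.uint8))
P=cloud('top',dt)
for u,v in [(371,209),(391,206),(411,203),(135,209),(163,200),(192,187),(183,234),(291,200),(291,214),(338,255),(441,245),(380,240)]:
    print((u,v),np.round(np.nanmedian(P[v-1:v+2,u-1:u+2].reshape(-1,3),0),1))
# highest points near screws
for n in('top','side'):
    Q=cloud(n,load(n)[1]).reshape(-1,3)
    print(n,'driver top pts'); 
    s=Q[(Q[:,2]>115)&(Q[:,2]<150)&(Q[:,1]>150)]
    print(len(s),np.round(s.mean(0),1),np.round(s.min(0),1),np.round(s.max(0),1)) if len(s) else 0
    if len(s)>4: print(cv2.minAreaRect(s[:,:2].astype(np.float32)))
    s=Q[(Q[:,2]>36)&(Q[:,2]<60)&(Q[:,1]>100)&(Q[:,0]>450)]
    print('caddy rim',len(s),cv2.minAreaRect(s[:,:2].astype(np.float32)))
```

```text
(598, 792, 3)
(371, 209) [ 519.1 -182.4  104.5]
(391, 206) [ 526.3 -228.1   92.3]
(411, 203) [ 531.6 -271.2   91.5]
(135, 209) [524.8 292.6 127.2]
(163, 200) [546.6 246.   94.7]
(192, 187) [571.1 185.1 102.3]
(183, 234) [475.7 204.8  93.7]
(291, 200) [543.4 -19.3  85.7]
(291, 214) [519.  -21.5  38. ]
(338, 255) [ 426.9 -123.    32.9]
(441, 245) [ 444.3 -350.8   38.9]
(380, 240) [ 457.2 -211.6   54.3]
top driver top pts
255 [525.5 299.9 126.2] [507.8 282.4 115.1] [545.1 319.6 132.2]
((526.34716796875, 301.86907958984375), (30.816173553466797, 30.44559669494629), 32.86790466308594)
caddy rim 1717 ((646.8748168945312, 394.85308837890625), (573.5335693359375, 186.9001007080078), 55.27637481689453)
side driver top pts
480 [525.  304.4 128.1] [507.8 285.1 115.5] [545.  320.9 132.9]
((526.4910888671875, 302.511474609375), (30.159120559692383, 29.86688232421875), 30.80852508544922)
caddy rim 1405 ((515.5071411132812, 238.4114990234375), (129.90797424316406, 188.91339111328125), 19.681888580322266)
```

View pics/crop1.png

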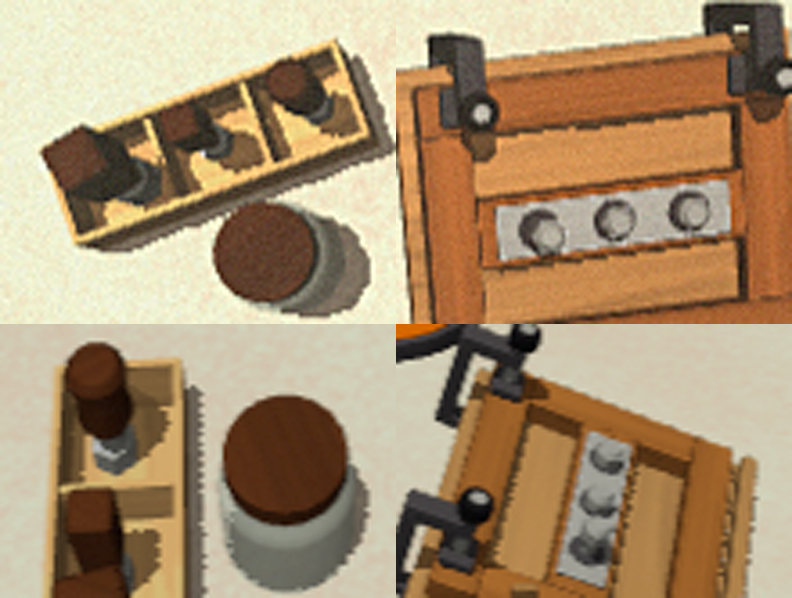

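Crop: the big driver's handle is square, tilted from the caddy by about 12°. The proud screw is the left one, next to the pot, and its head throws the largest shadow. Next come the board frame, the screw axis, the walls and the tool axes.

Run:
```python
from h import *
s=readout.get_state(); T=R.from_rotvec(s['ee_rot']).as_matrix(); print('tool axes cols\n',T.round(3))
for n in('top','side'):
    Q=cloud(n,load(n)[1]); F=Q.reshape(-1,3); F=F[np.isfinite(F[:,0])]
    # plate: fit plane to points on the board region
    im=load(n)[0].astype(int); g=(im.max(-1)-im.min(-1)<25).reshape(-1)&np.isfinite(Q.reshape(-1,3)[:,0]); G=Q.reshape(-1,3)[g]
    p=G[(G[:,0]>490)&(G[:,0]<560)&(G[:,1]<-160)&(G[:,1]>-300)&(G[:,2]>60)&(G[:,2]<115)]
    b=np.array([525,-228,82.]); 
    for k in range(30):
        c=p if k==0 else p[abs((p-b)@nrm)<3]
        b=np.median(c,0) if k==0 else c.mean(0); nrm=np.linalg.svd(c-b)[2][2]; nrm*=np.sign(nrm[2])
        if k==0: nrm=np.array([-.293,-.04,.955])
    print(n,'plate',b.round(1),nrm.round(3),len(c),'tilt',np.arccos(nrm[2]),'az',np.degrees(np.arctan2(nrm[1],nrm[0])),'rect',cv2.minAreaRect(c[:,:2].astype(np.float32)))
    h=(p-b)@nrm; 
    t=p[(h>20)&(h<34)]; print('head top pts',len(t),t.mean(0).round(1),t.min(0).round(1),t.max(0).round(1))
    t=p[(h>23.0)&(h<34)]; print('  >23',len(t),t.mean(0).round(1),((t-b)@nrm).max())
    print('far x by y:',[(y,F[abs(F[:,1]-y)<20][:,0].max().round()) for y in(-300,0,130,300)])
    for zz in (100,300): 
        w=F[(F[:,2]>zz)&(F[:,0]>600)]; print(zz,len(w),w[:,0].min() if len(w) else None)
    w=F[(F[:,2]>150)&(F[:,0]>300)&(F[:,0]<700)&(abs(F[:,1])<100)]; print('brushes',len(w),w.min(0).round() if len(w) else 0,w.max(0).round() if len(w) else 0)
```

```text
tool axes cols
 [[-0.892 -0.001  0.452]
 [-0.452  0.001 -0.892]
 [ 0.    -1.    -0.001]]
top plate [ 529.1 -228.6   80. ] [-0.303 -0.034  0.953] 666 tilt 0.3093630680941001 az -173.65580828728025 rect ((528.4014282226562, -230.16603088378906), (31.167999267578125, 138.5279083251953), 5.886962413787842)
head top pts 64 [ 517.9 -185.3  103.4] [ 509.3 -196.4   98.8] [ 525.7 -176.7  109.3]
  >23 49 [ 517.8 -185.9  104.1] 28.32219087512749
far x by y: [(-300, np.float64(1572.0)), (0, np.float64(1572.0)), (130, np.float64(1574.0)), (300, np.float64(1573.0))]
100 826 600.0666267834715
300 0 None
brushes 105 [489. -37. 150.] [531.   6. 196.]
side plate [ 529.9 -219.9   82.7] [-0.291 -0.029  0.956] 348 tilt 0.2971861947733438 az -174.29026911327145 rect ((529.4664916992188, -229.78152465820312), (30.28964614868164, 139.33555603027344), 6.025091171264648)
head top pts 45 [ 517.5 -183.4  105. ] [ 509.8 -192.2   99.8] [ 526.7 -174.3  109.1]
  >23 29 [ 516.8 -184.6  106.3] 27.50392257225784
far x by y: [(-300, np.float64(1609.0)), (0, np.float64(1605.0)), (130, np.float64(1584.0)), (300, np.float64(949.0))]
100 766 600.0212909802606
300 0 None
brushes 290 [489. -35. 150.] [533.   7. 195.]
```

Emit:
apply_moves([
  [[-20, -50, -5], 5],
  [[-70, -80, -20], 10],
  [[-130, -100, -40], 21],
  [[-190, -105, -60], 21],
  [[-250, -105, -80], 21],
  [[-310, -105, -100], 21],
  [[-370, -105, -120], 21],
  [[-430, -105, -140], 21],
  [[-490, -105, -160], 21],
  [[-550, -105, -180], 21],
])

```text
clock: 1.35
position: [684.7, -154.5, 279.4]
ee_rot: [-0.112, 2.171, -2.168]
wrist_force: [0.8, -0.7, 1.2]
width: 91.4
```

```bash
cat >> h.py <<'E'
def st():
    s=readout.get_state(); T=R.from_rotvec(s['ee_rot']).as_matrix(); y=T[:,1]
    print('t',s['clock'],'q',s['qpos'].round(3),'pos',s['position'].round(1),'y',y.round(4),'jaw az',np.degrees(np.arctan2(T[1,2],T[0,2])).round(1),'F',s['wrist_force'].round(1),'M',s['torque'].round(2),'w',round(s['width'],1)); return s,T
def go(world,T,pos): print('shift for',world,(T.T@(np.array(world)-pos)).round(1))
E
python3 -c "
from h import *
s,T=st(); print(T.round(3)); go([940,98,280],T,s['position']); go([1060,110,280],T,s['position'])"
```

```text
t 1.35 q [-2.240e-01  4.060e-01  1.328e+00  1.000e-03  1.409e+00  1.244e+00] pos [ 684.7 -154.5  279.4] y [-0.0011  0.0011 -1.    ] jaw az -84.1 F [ 0.8 -0.7  1.2] M [-0.01  0.02 -0.02] w 91.4
[[-0.995 -0.001  0.102]
 [-0.102  0.001 -0.995]
 [ 0.001 -1.    -0.001]]
shift for [940, 98, 280] [-279.8   -0.6 -225.1]
shift for [1060, 110, 280] [-400.4   -0.7 -224.7]
```

Emit:
apply_moves([
  [[-42, 0, -38], 0],
  [[-85, 0, -76], 0],
  [[-130, 0, -114], 0],
  [[-175, 0, -150], 0],
  [[-220, 0, -190], 0],
  [[-270, 0, -225], 0],
  [[-330, 0, -225], 0],
  [[-390, 0, -225], 0],
  [[-400, 0, -225], 0],
  [[-400, 0, -225], 0],
])

```text
clock: 2.6
position: [1011.9, 105.2, 260.4]
ee_rot: [-0.055, 2.149, -2.141]
wrist_force: [-0.2, -0.9, 3.9]
width: 91.8
```

```bash
python3 -c "
from h import *
s,T=st()"
```

```text
t 2.6 q [1.020e-01 1.138e+00 5.800e-02 1.000e-03 1.895e+00 1.571e+00] pos [1011.9  105.2  260.4] y [ 0.0503  0.0064 -0.9987] jaw az -84.1 F [-0.2 -0.9  3.9] M [0.02 0.   0.  ] w 91.8
```

Over-reaching tilts the tool outward: 0.05 rad, in the board's direction. Overreach is therefore a usable way to tilt onto the screw axis. Now testing inward over-reach as the way to untilt, while heading back.

```bash
python3 -c "
from h import *
s,T=st(); print(T.round(3))
for w in ([650,68,300],[330,35,300],[200,21,300],[150,16,300]): go(w,T,s['position'])"
```

```text
t 2.6 q [1.020e-01 1.138e+00 5.800e-02 1.000e-03 1.895e+00 1.571e+00] pos [1011.9  105.2  260.4] y [ 0.0503  0.0064 -0.9987] jaw az -84.1 F [-0.2 -0.9  3.9] M [0.02 0.   0.  ] w 91.8
[[-0.993  0.05   0.102]
 [-0.102  0.006 -0.995]
 [-0.051 -0.999 -0.001]]
shift for [650, 68, 300] [361.3 -58.    0. ]
shift for [330, 35, 300] [ 6.826e+02 -7.430e+01  2.000e-01]
shift for [200, 21, 300] [ 8.132e+02 -8.090e+01  8.000e-01]
shift for [150, 16, 300] [ 8.634e+02 -8.350e+01  7.000e-01]
```

Emit:
apply_moves([
  [[60, -30, 0], -10],
  [[120, -50, 0], -20],
  [[180, -55, 0], -30],
  [[240, -58, 0], -40],
  [[300, -60, 0], -50],
  [[360, -62, 0], -60],
  [[420, -65, 0], -70],
  [[480, -68, 0], -80],
  [[540, -70, 0], -88],
  [[600, -72, 0], -88],
])

```text
clock: 3.85
position: [450.0, 47.4, 307.7]
ee_rot: [-1.191, 1.115, -1.183]
wrist_force: [-0.1, -0.6, 0.2]
width: 92.0
```

```bash
python3 -c "
from h import *
s,T=st(); print(T.round(3))
for w in ([330,35,300],[200,21,300],[150,16,300]): go(w,T,s['position'])"
```

```text
t 3.85 q [ 1.000e-01 -8.100e-02  1.849e+00  1.000e-03  1.310e+00  3.000e-02] pos [450.   47.4 307.7] y [ 0.0624  0.0076 -0.998 ] jaw az 4.0 F [-0.1 -0.6  0.2] M [-0.03 -0.08 -0.04] w 92.0
[[ 0.07   0.062  0.996]
 [-0.998  0.008  0.07 ]
 [-0.003 -0.998  0.063]]
shift for [330, 35, 300] [   4.     0.2 -120.8]
shift for [200, 21, 300] [   8.9   -8.1 -251.2]
shift for [150, 16, 300] [  10.4  -11.2 -301.3]
```

Emit:
apply_moves([
  [[2, 0, -50], 0],
  [[4, 0, -100], 0],
  [[6, -3, -150], 0],
  [[8, -6, -200], 0],
  [[9, -8, -250], 0],
  [[9, -8, -270], 0],
  [[9, -8, -270], 0],
  [[9, -8, -270], 0],
  [[9, -8, -270], 0],
  [[9, -8, -270], 0],
])

```text
clock: 5.1
position: [181.8, 19.6, 298.8]
ee_rot: [-1.192, 1.115, -1.183]
wrist_force: [-0.4, 0.5, -0.4]
width: 91.9
```

```bash
python3 -c "
from h import *
s,T=st(); print(T.round(3))
for w in ([526.4,302.2,180],): go(w,T,s['position'])"
```

```text
t 5.1 q [ 9.600e-02 -6.350e-01  2.198e+00  2.000e-03  1.516e+00  2.600e-02] pos [181.8  19.6 298.8] y [ 0.0618  0.0076 -0.9981] jaw az 4.0 F [-0.4  0.5 -0.4] M [-0.07 -0.03 -0.01] w 91.9
[[ 0.07   0.062  0.996]
 [-0.998  0.008  0.07 ]
 [-0.003 -0.998  0.062]]
shift for [526.4, 302.2, 180] [-257.4  142.1  355.4]
```

```bash
cat > kin.py <<'E'
import numpy as np
from scipy.optimize import least_squares
D=[([.3536,1.634,1.1552],[282.16,-557.14,174.53]),([.406,1.328,1.409],[684.7,-154.5,279.4]),([1.138,.058,1.895],[1011.9,105.2,260.4]),([-.081,1.849,1.310],[450,47.4,307.7]),([-.635,2.198,1.516],[181.8,19.6,298.8])]
def fk(q,p):
    a,b,c=q[0],q[0]+q[1],sum(q); r0,h,L2,e,L3,d=p
    return np.array([r0+L2*np.sin(a)+e*np.cos(b)+L3*np.sin(b)+d*np.sin(c), h+L2*np.cos(a)-e*np.sin(b)+L3*np.cos(b)+d*np.cos(c)])
f=lambda p:np.concatenate([fk(q,p)-[np.hypot(*x[:2]),x[2]] for q,x in D])
S=least_squares(f,[0,300,400,0,400,250]); p=S.x
E
python3 - <<'E'
from kin import *
print(p.round(1),f(p).round(2))
# LS-IK with limits: residual (pos, w*tilt)
lo=[-.92,.06,0];hi=[2.1,2.66,2.69]
def ik(r,z,q0,w,t0=0):
    g=lambda q:np.r_[fk(q,p)-[r,z],w*(sum(q)-np.pi+t0)]
    s=least_squares(g,np.clip(q0,np.array(lo)+1e-3,np.array(hi)-1e-3),bounds=(lo,hi)); return s.x,g(s.x)
for w in(100,200,300,500,1000):
    q,e=ik(1065,280,[1.1,.1,1.9],w); print(w,q.round(2),'tilt',np.pi-sum(q),e.round(1))
for r,z in((100,300),(50,300),(182,450),(182,550),(182,100),(250,100),(220,50),(300,600),(400,700),(300,800)):
    q,e=ik(r,z,[-.6,2.2,1.5],300); print(r,z,q.round(2),'tilt',(np.pi-sum(q)).round(3),e.round(1))
E
```

```text
[3.000e-01 2.928e+02 5.679e+02 5.890e+01 4.941e+02 3.971e+02] [-0.08  0.07  0.09 -0.33 -0.04  0.09  0.08  0.31 -0.06 -0.14]
100 [1.12 0.06 1.78] tilt 0.17306083765482683 [ -4.1  -1.6 -17.3]
200 [1.13 0.06 1.81] tilt 0.14581859991845691 [-14.1  -5.3 -29.2]
300 [1.13 0.06 1.84] tilt 0.1151591967529697 [-25.2  -9.4 -34.5]
500 [1.13 0.06 1.88] tilt 0.06833573526037728 [-42.1 -15.5 -34.2]
1000 [1.14 0.06 1.92] tilt 0.02328617041200509 [-58.2 -21.2 -23.3]
100 300 [-0.78  2.23  1.69] tilt 0.0 [0. 0. 0.]
50 300 [-0.9   2.25  1.79] tilt 0.0 [-0.  0.  0.]
182 450 [-0.58  1.87  1.85] tilt 0.0 [ 0. -0.  0.]
182 550 [-0.53  1.65  2.03] tilt 0.0 [0. 0. 0.]
182 100 [-0.34  2.52  0.96] tilt -0.0 [-0. -0.  0.]
250 100 [-0.18  2.42  0.9 ] tilt -0.0 [-0. -0.  0.]
220 50 [-0.11  2.53  0.72] tilt 0.0 [0. 0. 0.]
300 600 [-0.31  1.42  2.02] tilt 0.0 [-0. -0. -0.]
400 700 [-0.07  1.02  2.19] tilt 0.0 [-0. -0. -0.]
300 800 [-0.11  0.81  2.44] tilt 0.0 [0. 0. 0.]
```

```bash
cat >> kin.py <<'E'
lo=[-.92,.06,0];hi=[2.1,2.66,2.69]
def ik(r,z,q0,w,t0=0):
    g=lambda q:np.r_[fk(q,p)-[r,z],w*(sum(q)-np.pi+t0)]
    s=least_squares(g,np.clip(q0,np.array(lo)+1e-3,np.array(hi)-1e-3),bounds=(lo,hi)); return s.x,g(s.x)
E
python3 - <<'E'
from kin import *
from h import *
for w in(550,600,650):
    q,e=ik(1070,280,[1.1,.1,1.9],w); print(w,q.round(2),'tilt',np.pi-sum(q),e.round(1))
for r in(1100,1150,1200,1250,1300,1350):
  q,e=ik(r,280,[1.1,.1,1.9],600,.062);print(r,(np.pi-sum(q)).round(3),fk(q,p).round(0))
s,T=st()
a=np.radians(6)
for r in(560,800,1100,1200): go([r*np.cos(a),r*np.sin(a),280],T,s['position'])
E
```

```text
550 [1.14 0.06 1.88] tilt 0.06428807025152405 [-47.9 -17.6 -35.4]
600 [1.14 0.06 1.89] tilt 0.05688524421234664 [-50.6 -18.5 -34.1]
650 [1.14 0.06 1.89] tilt 0.05054703943124084 [-52.9 -19.3 -32.9]
1100 0.123 [1047.  261.]
1150 0.159 [1065.  250.]
1200 0.196 [1084.  241.]
1250 0.233 [1102.  232.]
1300 0.27 [1120.  224.]
1350 0.307 [1137.  217.]
t 5.1 q [ 9.600e-02 -6.350e-01  2.198e+00  2.000e-03  1.516e+00  2.600e-02] pos [181.8  19.6 298.8] y [ 0.0618  0.0076 -0.9981] jaw az 4.0 F [-0.4  0.5 -0.4] M [-0.07 -0.03 -0.01] w 91.9
shift for [np.float64(556.932261406233), np.float64(58.53593942988594), 280] [-12.6  42.3 375.1]
shift for [np.float64(795.6175162946187), np.float64(83.62277061412277), 280] [-20.9  57.3 614.4]
shift for [np.float64(1093.9740849051007), np.float64(114.98130959441882), 280] [-31.4  75.9 913.7]
shift for [np.float64(1193.426274441928), np.float64(125.43415592118417), 280] [ -34.8   82.2 1013.4]
```

Emit:
apply_moves([
  [[-2, 3, 60], -10],
  [[-4, 8, 120], -20],
  [[-6, 13, 180], -28],
  [[-8, 18, 240], -28],
  [[-10, 25, 300], -28],
  [[-12, 32, 360], -28],
  [[-14, 40, 420], -28],
  [[-16, 46, 480], -28],
  [[-18, 52, 540], -28],
  [[-20, 57, 600], -28],
])

```text
clock: 6.35
position: [783.4, 81.9, 277.4]
ee_rot: [-1.386, 0.745, -0.824]
wrist_force: [0.6, 0.7, 0.9]
width: 91.8
```

```bash
python3 -c "
from h import *
s,T=st()
a=np.radians(6)
for r in(900,1000,1100,1200,1220): go([r*np.cos(a),r*np.sin(a),280],T,s['position'])"
```

```text
t 6.35 q [ 1.020e-01  5.130e-01  1.170e+00  1.000e-03  1.398e+00 -4.570e-01] pos [783.4  81.9 277.4] y [ 0.0602  0.0074 -0.9982] jaw az 32.0 F [0.6 0.7 0.9] M [-0.02 -0.06 -0.02] w 91.8
shift for [np.float64(895.069705831446), np.float64(94.07561694088812), 280] [ 48.8   4.2 101.1]
shift for [np.float64(994.5218953682732), np.float64(104.52846326765346), 280] [ 92.6  10.3 190.8]
shift for [np.float64(1093.9740849051007), np.float64(114.98130959441882), 280] [136.3  16.3 280.5]
shift for [np.float64(1193.426274441928), np.float64(125.43415592118417), 280] [180.1  22.4 370.2]
shift for [np.float64(1213.3167123492933), np.float64(127.52472518653724), 280] [188.8  23.6 388.2]
```

Emit:
apply_moves([
  [[26, 2, 52], 0],
  [[52, 4, 105], 0],
  [[79, 8, 160], 0],
  [[105, 12, 215], 0],
  [[131, 16, 270], 0],
  [[158, 19, 324], 0],
  [[186, 23, 382], 0],
  [[186, 23, 382], 0],
  [[186, 23, 382], 0],
  [[186, 23, 382], 0],
])

```text
clock: 7.6
position: [1051.3, 110.4, 233.6]
ee_rot: [-1.348, 0.698, -0.861]
wrist_force: [-0.2, 0.3, -0.2]
width: 91.8
```

```bash
python3 -c "
from h import *
s,T=st(); y=T[:,1]
print('tilt',np.arccos(-y[2]),np.degrees(np.arctan2(y[1],y[0])))
go([526.4-19*0,302.2,200],T,s['position'])"
```

```text
t 7.6 q [ 1.030e-01  1.167e+00  5.800e-02  1.000e-03  1.791e+00 -4.550e-01] pos [1051.3  110.4  233.6] y [ 0.1237  0.0141 -0.9922] jaw az 32.2 F [-0.2  0.3 -0.2] M [-0.02 -0.02 -0.  ] w 91.8
tilt 0.1247758858796008 6.500477726443604
shift for [526.4, 302.2, 200] [-440.9  -28.8 -343.7]
```

Emit:
apply_moves([
  [[80, -5, 160], 0],
  [[80, -5, 160], 0],
  [[80, -5, 160], 0],
  [[80, -5, 160], 0],
  [[80, -5, 160], 0],
  [[80, -5, 160], 0],
  [[80, -5, 160], 0],
  [[80, -5, 160], 0],
  [[80, -5, 160], 0],
  [[80, -5, 160], 0],
])

```text
clock: 8.85
position: [1083.0, 112.2, 215.0]
ee_rot: [-1.31, 0.652, -0.897]
wrist_force: [0.3, 0.2, 0.3]
width: 91.8
```

```bash
python3 -c "
from h import *
s,T=st(); y=T[:,1]
print('tilt',np.arccos(-y[2]),np.degrees(np.arctan2(y[1],y[0])))
go([526.4-19*0,302.2,200],T,s['position'])"
```

```text
t 8.85 q [ 0.101  1.189  0.059  0.002  1.706 -0.457] pos [1083.   112.2  215. ] y [ 0.1849  0.0204 -0.9825] jaw az 32.4 F [0.3 0.2 0.3] M [-0.   -0.    0.01] w 91.8
tilt 0.18709612100905976 6.296686747253935
shift for [526.4, 302.2, 200] [-453.2  -84.3 -365.5]
```

Emit:
apply_moves([
  [[-45, -9, -36], 0],
  [[-90, -18, -72], 0],
  [[-135, -27, -109], 0],
  [[-181, -36, -146], 0],
  [[-227, -45, -183], 0],
  [[-272, -54, -220], 0],
  [[-318, -63, -257], 0],
  [[-363, -72, -293], 0],
  [[-409, -80, -330], 0],
  [[-453, -84, -366], 0],
])

```text
clock: 10.1
position: [551.5, 293.2, 202.5]
ee_rot: [-1.308, 0.651, -0.897]
wrist_force: [-0.3, 0.8, 0.1]
width: 91.7
```

```bash
python3 -c "
from h import *
s,T=st(); y=T[:,1]
print('tilt',np.arccos(-y[2]),np.degrees(np.arctan2(y[1],y[0])))
go([529.9,302.6,140],T,s['position'])
go([529.9,302.6,75],T,s['position'])
im,d=snap('top'); im2,d2=snap('side')
c=np.hstack([cv2.resize(im[150:260,90:230],None,fx=2.8,fy=2.8),cv2.resize(im2[280:400,150:290],None,fx=2.8,fy=2.8)[:308]])
cv2.imwrite('pics/c2.png',c[...,::-1])
"
```

```text
t 10.1 q [ 0.535  0.226  1.761 -0.092  0.984  0.021] pos [551.5 293.2 202.5] y [ 0.1862  0.0214 -0.9823] jaw az 32.4 F [-0.3  0.8  0.1] M [ 0.06  0.   -0.05] w 91.7
tilt 0.18852358265685834 6.543626927053032
shift for [529.9, 302.6, 140] [-24.3  57.5 -23.6]
shift for [529.9, 302.6, 75] [-29.6 121.4 -34.6]
```

View pics/c2.png

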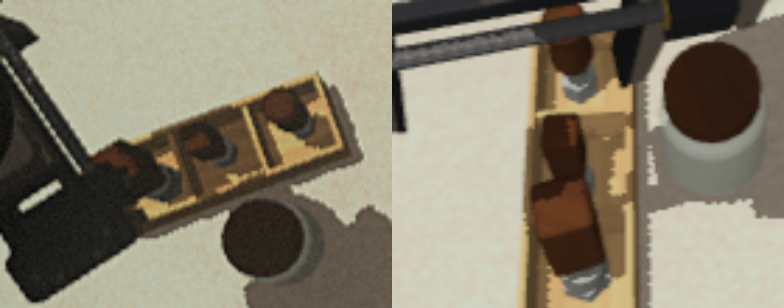

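Top crop: the gripper sits just above and left of the big driver. Side crop: the square handle is upright and untouched at about (570,225), with a finger high above the jar's far side. The geometry is consistent, so I descend.

Emit:
apply_moves([
  [[-12, 10, -12], 0],
  [[-24, 20, -22], 0],
  [[-25, 40, -24], 0],
  [[-26, 60, -26], 0],
  [[-27, 80, -29], 0],
  [[-28, 100, -32], 0],
  [[-30, 112, -34], 0],
  [[-30, 121, -35], 0],
  [[-30, 121, -35], 0],
  [[-30, 121, -35], 0],
], fingers=75)

```text
clock: 11.45
position: [525.4, 303.2, 75.0]
ee_rot: [-1.311, 0.652, -0.893]
wrist_force: [0.8, -0.2, 0.2]
width: 75.1
```

Emit:
apply_moves([
  [[0, 0, 0], 0],
  [[0, 0, 0], 0],
  [[0, 0, 0], 0],
  [[0, 0, 0], 0],
  [[0, 0, 0], 0],
  [[0, 0, 0], 0],
  [[0, 0, 0], 0],
  [[0, 0, 0], 0],
  [[0, 0, 0], 0],
  [[0, 0, 0], 0],
], fingers=0)

```text
clock: 12.7
position: [525.4, 303.2, 74.9]
ee_rot: [-1.311, 0.652, -0.893]
wrist_force: [-1.2, -0.0, 3.9]
width: 30.3
```

```bash
python3 -c "
from h import *
s,T=st(); y=T[:,1]
print('tilt',np.arccos(-y[2]),np.degrees(np.arctan2(y[1],y[0])))
go(s['position']+[0,0,120],T,s['position'])
"
```

```text
t 12.7 q [ 0.575  0.353  1.909 -0.125  0.717  0.101] pos [525.4 303.2  74.9] y [ 0.183   0.0211 -0.9829] jaw az 32.5 F [-1.2 -0.   3.9] M [-0.23  0.18  0.  ] w 30.3
tilt 0.18528648553924074 6.572661397186558
shift for [525.36559182 303.16500433 194.94662394] [   9.5 -117.9   19.9]
```

```bash
python3 -c "
from h import *
s,T=st(); p=s['position']
for w in ([525,303,300],[512,150,300],[498,-20,300],[483,-189,300],[483,-189,208]): go(w,T,p)
"
```

```text
t 12.7 q [ 0.575  0.353  1.909 -0.125  0.717  0.101] pos [525.4 303.2  74.9] y [ 0.183   0.0211 -0.9829] jaw az 32.5 F [-1.2 -0.   3.9] M [-0.23  0.18  0.  ] w 30.3
shift for [525, 303, 300] [  17.8 -221.3   37. ]
shift for [512, 150, 300] [ 140.7 -226.9  -54.9]
shift for [498, -20, 300] [ 277.4 -233.  -156.8]
shift for [483, -189, 300] [ 412.8 -239.3 -258.9]
shift for [483, -189, 208] [ 405.5 -148.9 -274.1]
```

Emit:
apply_moves([
  [[3, -40, 6], 0],
  [[7, -95, 15], 0],
  [[12, -152, 25], 0],
  [[18, -210, 36], 0],
  [[48, -223, 14], 10],
  [[98, -225, -23], 20],
  [[148, -227, -60], 30],
  [[198, -230, -98], 40],
  [[248, -232, -135], 50],
  [[298, -234, -172], 60],
])

```text
clock: 13.95
position: [495.0, -47.3, 299.5]
ee_rot: [-0.757, 1.446, -1.58]
wrist_force: [0.9, -0.4, -4.2]
width: 30.2
```

```bash
python3 -c "
from h import *
s,T=st(); p=s['position']
for w in ([483,-189,300],[483,-189,208]): go(w,T,p)
"
```

```text
t 13.95 q [-0.135 -0.075  1.874  0.05   1.163  0.341] pos [495.  -47.3 299.5] y [ 0.1825  0.0212 -0.983 ] jaw az -28.6 F [ 0.9 -0.4 -4.2] M [-0.1   0.07 -0.02] w 30.2
shift for [483, -189, 300] [130.3  -5.7  56.8]
shift for [483, -189, 208] [139.9  84.7  42.9]
```

Emit:
apply_moves([
  [[50, -2, 22], 0],
  [[98, -4, 43], 0],
  [[130, -5, 56], 0],
  [[134, 20, 52], 0],
  [[136, 50, 48], 0],
  [[140, 85, 43], 0],
  [[140, 85, 43], 0],
  [[140, 85, 43], 0],
  [[140, 85, 43], 0],
  [[140, 85, 43], 0],
])

```text
clock: 15.2
position: [483.7, -189.4, 208.9]
ee_rot: [-0.756, 1.444, -1.581]
wrist_force: [0.4, 0.7, -3.5]
width: 30.0
```

```bash
python3 -c "
from h import *
s,T=st(); p=s['position']
im,d=snap('top'); im2,d2=snap('side')
c=np.hstack([cv2.resize(im[150:250,320:450],None,fx=3,fy=3),cv2.resize(im2[80:180,230:360],None,fx=3,fy=3)])
cv2.imwrite('pics/c3.png',np.clip(c[...,::-1]*1.5,0,255).astype(np.uint8))
g=p-19*T[:,1]; print('grasp',g)
for n,i,dd in(('top',im,d),('side',im2,d2)):
    Q=cloud(n,dd); 
    for nm,X in(('tcp',p),('grip',g),('seat',g+77*np.array([.26,.03,-.965])),('screw',np.array([516.5,-185.3,105.7]))): print(n,nm,np.round(proj(n,X),1))
"
```

```text
t 15.2 q [-0.452  0.055  1.949  0.119  0.983 -0.019] pos [ 483.7 -189.4  208.9] y [ 0.1842  0.0204 -0.9827] jaw az -28.6 F [ 0.4  0.7 -3.5] M [-0.09  0.2  -0.02] w 30.0
grasp [ 480.23251981 -189.77670703  227.54577056]
top tcp [390.4 221.4]
top grip [394.  222.4]
top seat [380.4 215.6]
top screw [372.6 210.2]
side tcp [315.3 108.8]
side grip [317.8 101.3]
side seat [305.4 129.6]
side screw [296.7 145.6]
```

View pics/c3.png

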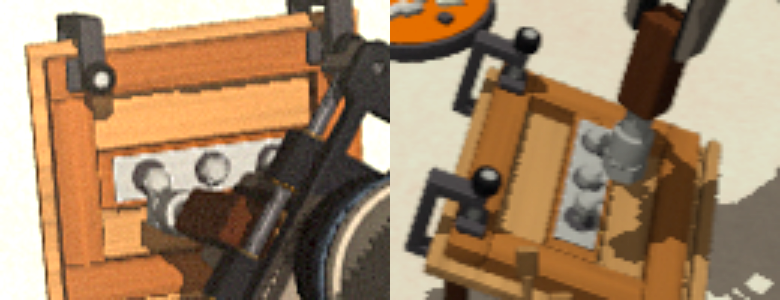

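```bash
cat > fit.py <<'E'
from h import *
from scipy.optimize import least_squares
def frame(T,pos,a):  # driver grip origin and axes from params: pivot about jaw, slides along tool x,y
    d,e,f=a; z=T[:,2]; u0=-T[:,1]; u=R.from_rotvec(z*d).apply(u0); x=np.cross(z,u)  # u up
    return pos-19*T[:,1]+e*T[:,0]+f*T[:,1],x,z,u
def sdf(P,T,pos,a):
    o,x,z,u=frame(T,pos,a); q=P-o; h=q@u+90; qx,qz=q@x,q@z
    b=np.stack([abs(qx)-15,abs(qz)-15,abs(h-90)-35],-1); box=np.linalg.norm(np.maximum(b,0),axis=-1)+np.minimum(b.max(-1),0)
    c=np.stack([np.hypot(qx,qz)-15,abs(h-13)-13],-1); cyl=np.linalg.norm(np.maximum(c,0),axis=-1)+np.minimum(c.max(-1),0)
    return box,cyl,h
def run(T,pos,a0,zmin=0):
    res={}
    for n in('top','side','both'):
        PB=[];PC=[]
        for m in (('top','side') if n=='both' else (n,)):
            im,d=load(m); Q=cloud(m,d); im=im.astype(int)
            brown=(im[...,0]-im[...,2]>20)&(im[...,0]<140)&(im[...,0]>1.5*im[...,2]); grey=(im.max(-1)-im.min(-1)<25)&(im.max(-1)>60)
            bx,cy,h=sdf(Q,T,pos,a0)
            PB.append(Q[brown&(abs(bx)<12)&(h>40)]); PC.append(Q[grey&(abs(cy)<9)&(h<24)&(h>-8)])
        B=np.concatenate(PB);C=np.concatenate(PC)
        f=lambda a:np.r_[sdf(B,T,pos,a)[0],sdf(C,T,pos,a)[1]]
        s=least_squares(f,a0,loss='soft_l1',f_scale=1.5,x_scale=[.01,1,1])
        o,x,z,u=frame(T,pos,s.x); print(n,len(B),len(C),'d,e,f',s.x.round(3),'rms',np.sqrt(np.mean(f(s.x)**2)).round(2),'up',u.round(3),'grip',o.round(1),'seat',(o-77*u).round(1)); res[n]=s.x
    return res['both']
E
python3 - <<'E'
from fit import *
s,T=st(); np.savez('pose.npz',T=T,p=s['position'])
for d in(.08,-.08): run(T,s['position'],[d,0,0])
E
```

```text
t 15.3 q [-0.452  0.055  1.949  0.119  0.983 -0.019] pos [ 483.4 -189.3  208.4] y [ 0.1835  0.0207 -0.9828] jaw az -28.6 F [-0.8 -0.1 -4.3] M [-0.09  0.14 -0.01] w 29.6
top 324 59 d,e,f [0.078 2.398 0.153] rms 1.32 up [-0.219 -0.089  0.972] grip [ 478.8 -191.8  226.7] seat [ 495.7 -184.9  151.9]
side 447 89 d,e,f [ 0.083  2.402 -1.455] rms 1.44 up [-0.221 -0.093  0.971] grip [ 478.5 -191.8  228.2] seat [ 495.6 -184.6  153.5]
both 771 148 d,e,f [ 0.08   2.376 -0.352] rms 1.41 up [-0.22  -0.091  0.971] grip [ 478.8 -191.7  227.2] seat [ 495.7 -184.8  152.4]
top 323 25 d,e,f [0.063 2.497 0.147] rms 1.0 up [-0.212 -0.076  0.974] grip [ 478.8 -191.8  226.7] seat [ 495.1 -186.   151.6]
side 447 37 d,e,f [ 0.065  2.495 -1.325] rms 1.28 up [-0.213 -0.078  0.974] grip [ 478.5 -191.9  228.1] seat [ 494.9 -185.9  153.1]
both 770 62 d,e,f [ 0.064  2.467 -0.354] rms 1.2 up [-0.212 -0.077  0.974] grip [ 478.7 -191.8  227.2] seat [ 495.1 -185.9  152.1]
```

```bash
cat > plan.py <<'E'
from fit import *
import sys
S=np.array([516.7,-185.3,105.5]); N=np.array([-.2938,-.031,.9553])
def plan(tw,hs,a=(.08,2.4,-.35),S=S):
    s,T=st(); p=s['position']; T2=T@R.from_rotvec([0,np.radians(tw),0]).as_matrix()
    o,x,z,u=frame(T2,np.zeros(3),a); print('u after',u.round(3),'angle to screw',np.arccos(u@N).round(3))
    o1,x1,z1,u1=frame(T,p,a); r=o1-77*u1-S; print('now: along screw axis',(r@N).round(2),'lateral',(r-(r@N)*N).round(2),'ang',np.arccos(u1@N).round(3))
    for h in hs: t=S+h*N-(o-77*u); print('h',h,'tcp',t.round(1),'shift',(T.T@(t-p)).round(1),'twist',tw)
E
python3 -c "
from plan import *
plan(26,[30,12,8,0,-3])"
```

```text
t 15.3 q [-0.452  0.055  1.949  0.119  0.983 -0.019] pos [ 483.4 -189.3  208.4] y [ 0.1835  0.0207 -0.9828] jaw az -28.6 F [-0.8 -0.1 -4.3] M [-0.09  0.14 -0.01] w 29.6
u after [-0.246 -0.067  0.967] angle to screw 0.062
now: along screw axis 50.94 lateral [-6.06  2.12 -1.79] ang 0.097
h 30 tcp [ 494.4 -189.6  190. ] shift [-2.8 20.1  6.9] twist 26
h 12 tcp [ 499.7 -189.1  172.8] shift [-3.9 38.   8.6] twist 26
h 8 tcp [ 500.8 -188.9  169. ] shift [-4.2 42.   9. ] twist 26
h 0 tcp [ 503.2 -188.7  161.3] shift [-4.7 49.9  9.7] twist 26
h -3 tcp [ 504.1 -188.6  158.4] shift [-4.9 52.9 10. ] twist 26
```

Emit:
apply_moves([
  [[-1, 5, 2], 10],
  [[-2, 12, 5], 20],
  [[-3, 20, 7], 26],
  [[-3, 29, 8], 26],
  [[-4, 37, 9], 26],
  [[-4, 40, 9], 26],
  [[-4, 42, 9], 26],
  [[-4, 44, 9], 26],
  [[-4, 46, 9], 26],
  [[-4, 46, 9], 26],
])

```text
clock: 16.55
position: [505.8, -190.7, 171.3]
ee_rot: [-0.401, 1.75, -1.832]
wrist_force: [-12.4, 3.8, 45.0]
width: 30.7
```

```bash
python3 -c "
from plan import *
plan(0,[0,-3])"
```

```text
t 16.55 q [-0.435  0.126  1.962  0.125  0.888  0.437] pos [ 505.8 -190.7  171.3] y [ 0.1932  0.0173 -0.981 ] jaw az -54.5 F [-12.4   3.8  45. ] M [1.19 1.14 0.24] w 30.7
u after [-0.256 -0.064  0.965] angle to screw 0.052
now: along screw axis 8.75 lateral [ 5.77 -1.91  1.71] ang 0.052
h 0 tcp [ 502.6 -188.5  161.2] shift [ 2.9  9.3 -4.6] twist 0
h -3 tcp [ 503.5 -188.4  158.3] shift [ 2.7 12.3 -4.5] twist 0
```

```bash
python3 -c "
from plan import *
plan(30,[10,8.5,5,3])"
```

```text
t 16.55 q [-0.435  0.126  1.962  0.125  0.888  0.437] pos [ 505.8 -190.7  171.3] y [ 0.1932  0.0173 -0.981 ] jaw az -54.5 F [-12.4   3.8  45. ] M [1.19 1.14 0.24] w 30.7
u after [-0.271 -0.025  0.962] angle to screw 0.027
now: along screw axis 8.75 lateral [ 5.77 -1.91  1.71] ang 0.052
h 10 tcp [ 499.  -187.   170.6] shift [ 3.4 -0.6 -7. ] twist 30
h 8.5 tcp [ 499.5 -186.9  169.2] shift [ 3.2  0.8 -6.9] twist 30
h 5 tcp [ 500.5 -186.8  165.9] shift [ 2.9  4.3 -6.7] twist 30
h 3 tcp [ 501.1 -186.8  164. ] shift [ 2.7  6.3 -6.6] twist 30
```

Emit:
apply_moves([
  [[2, 0, -3], 0],
  [[3, 0, -5], 5],
  [[3, 1, -6], 10],
  [[3, 1, -6], 15],
  [[3, 1, -6], 19],
  [[3, 1, -6], 23],
  [[3, 1, -6], 26],
  [[3, 3, -6], 28],
  [[3, 5, -6], 28],
  [[3, 5, -6], 28],
])

```text
clock: 17.8
position: [504.8, -188.4, 170.3]
ee_rot: [0.066, 2.05, -2.048]
wrist_force: [-9.1, 5.9, 35.1]
width: 29.8
```

```bash
python3 -c "
from plan import *
plan(0,[5,0,-3])
s,T=st(); snap('top'); snap('side'); run(T,s['position'],[.08,2.4,-.35])"
```

```text
t 17.8 q [-0.433  0.119  1.974  0.129  0.874  0.924] pos [ 504.8 -188.4  170.3] y [ 0.2015  0.0152 -0.9794] jaw az -82.0 F [-9.1  5.9 35.1] M [1.3  0.59 0.3 ] w 29.8
u after [-0.278 -0.026  0.96 ] angle to screw 0.02
now: along screw axis 7.99 lateral [ 5.65 -1.5   1.69] ang 0.02
h 5 tcp [ 500.  -186.8  165.7] shift [ 5.3  3.5 -2.3] twist 0
h 0 tcp [ 501.5 -186.7  161. ] shift [ 4.8  8.5 -2.3] twist 0
h -3 tcp [ 502.4 -186.6  158.1] shift [ 4.6 11.5 -2.3] twist 0
t 17.8 q [-0.433  0.119  1.974  0.129  0.874  0.924] pos [ 504.8 -188.4  170.3] y [ 0.2015  0.0152 -0.9794] jaw az -82.0 F [-9.1  5.9 35.1] M [1.3  0.59 0.3 ] w 29.8
top 8 24 d,e,f [ 0.076  3.641 -3.255] rms 2.27 up [-0.274 -0.026  0.961] grip [ 496.8 -189.3  191.3] seat [ 517.9 -187.3  117.3]
side 164 72 d,e,f [ 0.057  2.534 -2.821] rms 2.33 up [-0.256 -0.023  0.966] grip [ 497.9 -189.1  191.1] seat [ 517.7 -187.3  116.7]
both 172 96 d,e,f [ 0.058  2.566 -2.812] rms 2.33 up [-0.257 -0.023  0.966] grip [ 497.9 -189.1  191.1] seat [ 517.7 -187.3  116.7]
```

```bash
python3 -c "
from h import *
im,_=load('top'); im2,_=load('side')
c=np.hstack([cv2.resize(im[175:235,345:410],None,fx=6,fy=6,interpolation=cv2.INTER_CUBIC),cv2.resize(im2[115:175,265:330],None,fx=6,fy=6,interpolation=cv2.INTER_CUBIC)])
cv2.imwrite('pics/c4.png',np.clip(c[...,::-1]*1.6,0,255).astype(np.uint8))"
```

```text
(no output)
```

View pics/c4.png

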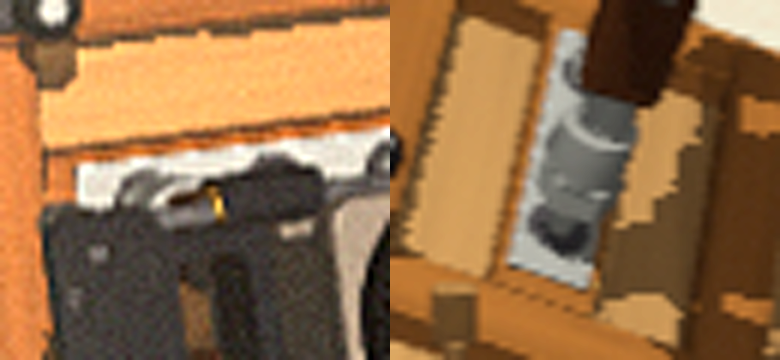

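Side crop: the socket mouth (about (580,195)) rests on the head's cone without having dropped on. The head shows at about (560,235). The numbers say pressing makes the arm yield 5 mm up-slope, so I re-centre lightly and compensate for that.

```bash
python3 -c "
from plan import *
a=(.07,2.5,-2.8)
plan(0,[12,9,7,5,3,0],a)
s,T=st(); print('comp for 20N',(T.T@np.array([-2.4,.9,-2.7])).round(1))"
```

```text
t 17.9 q [-0.433  0.119  1.974  0.128  0.874  0.924] pos [ 504.8 -188.5  170.3] y [ 0.2015  0.0151 -0.9794] jaw az -82.0 F [-7.8  4.1 35.9] M [1.31 0.56 0.26] w 30.3
u after [-0.269 -0.025  0.963] angle to screw 0.029
now: along screw axis 10.47 lateral [ 5.02 -1.6   1.49] ang 0.029
h 12 tcp [ 499.3 -186.9  170.3] shift [ 5.1 -1.1 -2.3] twist 0
h 9 tcp [ 500.2 -186.8  167.4] shift [ 4.8  1.9 -2.3] twist 0
h 7 tcp [ 500.8 -186.7  165.5] shift [ 4.6  3.9 -2.3] twist 0
h 5 tcp [ 501.3 -186.7  163.6] shift [ 4.4  5.9 -2.3] twist 0
h 3 tcp [ 501.9 -186.6  161.7] shift [ 4.2  7.9 -2.3] twist 0
h 0 tcp [ 502.8 -186.5  158.8] shift [ 3.9 10.9 -2.3] twist 0
t 17.9 q [-0.433  0.119  1.974  0.128  0.874  0.924] pos [ 504.8 -188.5  170.3] y [ 0.2015  0.0151 -0.9794] jaw az -82.0 F [-7.8  4.1 35.9] M [1.31 0.56 0.26] w 30.3
comp for 20N [ 2.7  2.2 -1.3]
```

Emit:
apply_moves([
  [[3, -3, -2], 0],
  [[5, -3, -2], 0],
  [[5, -1, -2], 0],
  [[5, 1, -2], 0],
  [[5, 2, -2.5], 0],
  [[6, 3, -3], 0],
  [[7, 4, -3.5], 0],
  [[7, 5, -3.5], 0],
  [[7, 6, -3.5], 0],
  [[7, 6, -3.5], 0],
])

```text
clock: 19.15
position: [502.4, -186.9, 168.1]
ee_rot: [0.074, 2.043, -2.047]
wrist_force: [-12.5, 5.9, 45.1]
width: 30.2
```

```bash
python3 -c "
from plan import *
a=(.07,2.5,-2.8)
plan(0,[5,0],a)"
```

```text
t 19.15 q [-0.433  0.113  1.988  0.132  0.858  0.919] pos [ 502.4 -186.9  168.1] y [ 0.2097  0.013  -0.9777] jaw az -82.0 F [-12.5   5.9  45.1] M [1.58 0.73 0.41] w 30.2
u after [-0.277 -0.023  0.961] angle to screw 0.023
now: along screw axis 9.0 lateral [ 2.68 -0.2   0.82] ang 0.023
h 5 tcp [ 500.9 -186.6  163.5] shift [ 2.4  4.2 -0.6] twist 0
h 0 tcp [ 502.4 -186.4  158.7] shift [ 1.9  9.2 -0.6] twist 0
```

```bash
python3 -c "
from plan import *
a=(.07,2.5,-2.8)
for tw in(-15,-28): plan(tw,[9,6],a)
s,T=st(); print('comp for 20N',(T.T@np.array([-2.4,.9,-2.7])).round(1))"
```

```text
t 19.15 q [-0.433  0.113  1.988  0.132  0.858  0.919] pos [ 502.4 -186.9  168.1] y [ 0.2097  0.013  -0.9777] jaw az -82.0 F [-12.5   5.9  45.1] M [1.58 0.73 0.41] w 30.2
u after [-0.272 -0.04   0.961] angle to screw 0.027
now: along screw axis 9.0 lateral [ 2.68 -0.2   0.82] ang 0.023
h 9 tcp [ 499.9 -187.4  167.3] shift [2.6 0.2 0.2] twist -15
h 6 tcp [ 500.8 -187.3  164.4] shift [2.4 3.2 0.1] twist -15
t 19.15 q [-0.433  0.113  1.988  0.132  0.858  0.919] pos [ 502.4 -186.9  168.1] y [ 0.2097  0.013  -0.9777] jaw az -82.0 F [-12.5   5.9  45.1] M [1.58 0.73 0.41] w 30.2
u after [-0.264 -0.054  0.963] angle to screw 0.04
now: along screw axis 9.0 lateral [ 2.68 -0.2   0.82] ang 0.023
h 9 tcp [ 500.2 -188.   167.4] shift [2.4 0.2 0.8] twist -28
h 6 tcp [ 501.1 -187.9  164.5] shift [2.1 3.2 0.8] twist -28
t 19.15 q [-0.433  0.113  1.988  0.132  0.858  0.919] pos [ 502.4 -186.9  168.1] y [ 0.2097  0.013  -0.9777] jaw az -82.0 F [-12.5   5.9  45.1] M [1.58 0.73 0.41] w 30.2
comp for 20N [ 2.8  2.1 -1.3]
```

Emit:
apply_moves([
  [[4, -1, -1], 0],
  [[5, 1, -1], -4],
  [[5, 2, -1], -9],
  [[5, 2, -1], -14],
  [[5, 2, -1], -18],
  [[5, 2, 0], -22],
  [[5, 2, 0], -26],
  [[5, 3, 0], -29],
  [[5, 4, 0], -31],
  [[5, 4, 0], -31],
])

```text
clock: 20.4
position: [501.0, -189.1, 167.3]
ee_rot: [-0.428, 1.692, -1.81]
wrist_force: [-14.2, 0.2, 38.6]
width: 29.6
```

```bash
python3 -c "
from plan import *
a=(.07,2.5,-2.8)
plan(0,[5,0],a)"
```

```text
t 20.4 q [-0.439  0.11   1.995  0.135  0.848  0.37 ] pos [ 501.  -189.1  167.3] y [ 0.2155  0.0101 -0.9765] jaw az -51.5 F [-14.2   0.2  38.6] M [0.44 1.23 0.06] w 29.6
u after [-0.268 -0.054  0.962] angle to screw 0.037
now: along screw axis 8.72 lateral [ 0.86 -1.2   0.23] ang 0.037
h 5 tcp [ 501.2 -187.8  163.5] shift [-0.3  3.8 -1.4] twist 0
h 0 tcp [ 502.7 -187.7  158.7] shift [-0.7  8.7 -1.2] twist 0
```

```bash
python3 -c "
from plan import *
s,T=st(); snap('top'); im2,_=snap('side'); run(T,s['position'],[.07,2.5,-2.8])
for n in('top','side'):
  print(n,[np.round(proj(n,X),1).tolist() for X in (S,S-12*N,S-26*N)])
cv2.imwrite('pics/c5.png',np.clip(cv2.resize(im2[105:175,260:340],None,fx=8,fy=8,interpolation=cv2.INTER_CUBIC)[...,::-1]*1.7,0,255).astype(np.uint8))
"
```

```text
t 20.4 q [-0.439  0.11   1.995  0.135  0.848  0.37 ] pos [ 501.  -189.1  167.3] y [ 0.2155  0.0101 -0.9765] jaw az -51.5 F [-14.2   0.2  38.6] M [0.44 1.23 0.06] w 29.6
top 159 54 d,e,f [ 0.014  4.503 -3.682] rms 1.81 up [-0.226 -0.019  0.974] grip [ 492.7 -192.2  188.6] seat [ 510.1 -190.7  113.7]
side 297 73 d,e,f [ 0.014  4.272 -5.015] rms 1.53 up [-0.226 -0.019  0.974] grip [ 492.6 -192.1  190. ] seat [ 510.  -190.6  115. ]
both 456 127 d,e,f [ 0.014  4.364 -4.31 ] rms 1.65 up [-0.226 -0.019  0.974] grip [ 492.6 -192.1  189.3] seat [ 510.  -190.7  114.3]
top [[372.5, 210.1], [370.9, 209.1], [369.0, 207.9]]
side [[296.6, 145.7], [294.8, 149.3], [292.8, 153.5]]
```

View pics/c5.png

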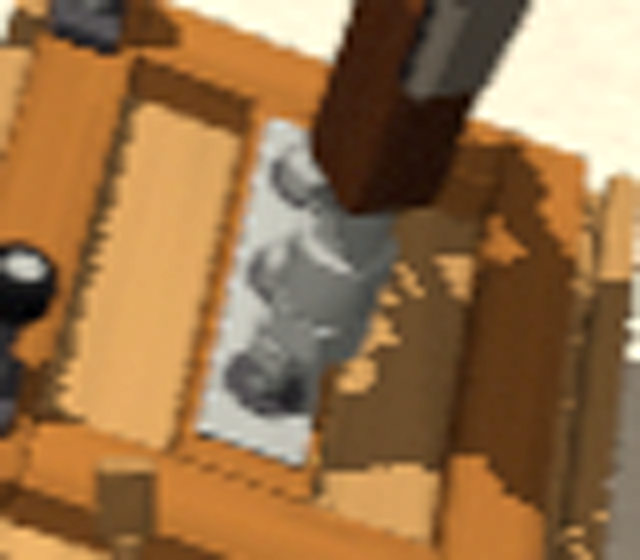

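Side crop: the socket (330,300) sits off to the right of (down-slope from) the screw head (285,360), and the driver has pivoted a little in the grip. I back off, re-measure and come back gently.

```bash
python3 -c "
from plan import *
a=(.014,4.36,-4.3)
plan(0,[20,14],a)"
```

```text
t 20.5 q [-0.439  0.11   1.995  0.135  0.848  0.37 ] pos [ 500.9 -189.1  167.2] y [ 0.2154  0.0101 -0.9765] jaw az -51.6 F [-13.9   1.7  38.7] M [0.48 1.24 0.05] w 30.1
u after [-0.226 -0.019  0.974] angle to screw 0.072
now: along screw axis 10.48 lateral [-3.6  -5.03 -1.27] ang 0.072
h 20 tcp [ 501.7 -184.4  177.6] shift [-5.4 -9.9 -1.9] twist 0
h 14 tcp [ 503.5 -184.2  171.9] shift [-5.8 -3.9 -1.7] twist 0
```

Emit:
apply_moves([
  [[0, -10, 0], 0],
  [[-3, -12, -1], 0],
  [[-5, -10, -2], 0],
  [[-5, -10, -2], 0],
  [[-5, -10, -2], 0],
  [[-5, -10, -2], 0],
  [[-5, -10, -2], 0],
  [[-5, -10, -2], 0],
  [[-5, -10, -2], 0],
  [[-5, -10, -2], 0],
])

```text
clock: 21.75
position: [501.4, -184.6, 177.7]
ee_rot: [-0.427, 1.692, -1.81]
wrist_force: [0.1, 0.7, -2.8]
width: 30.1
```

```bash
python3 -c "
from plan import *
s,T=st(); snap('top'); im2,_=snap('side'); a=run(T,s['position'],[.014,4.3,-4.3])
a=run(T,s['position'],a)
plan(0,[9,6,0],a)
"
```

```text
t 21.75 q [-0.429  0.094  1.987  0.13   0.871  0.385] pos [ 501.4 -184.6  177.7] y [ 0.2155  0.0101 -0.9764] jaw az -51.6 F [ 0.1  0.7 -2.8] M [0.01 0.22 0.  ] w 30.1
top 170 37 d,e,f [ 0.015  4.585 -3.977] rms 1.23 up [-0.227 -0.019  0.974] grip [ 492.9 -187.7  199.3] seat [ 510.4 -186.2  124.3]
side 305 66 d,e,f [ 0.016  4.325 -6.101] rms 1.14 up [-0.228 -0.02   0.974] grip [ 492.7 -187.5  201.4] seat [ 510.2 -186.   126.5]
both 475 103 d,e,f [ 0.015  4.426 -5.138] rms 1.21 up [-0.227 -0.02   0.974] grip [ 492.8 -187.6  200.5] seat [ 510.3 -186.1  125.5]
top 170 38 d,e,f [ 0.014  4.587 -3.978] rms 1.22 up [-0.226 -0.019  0.974] grip [ 492.9 -187.7  199.3] seat [ 510.4 -186.2  124.3]
side 305 65 d,e,f [ 0.016  4.325 -6.15 ] rms 1.04 up [-0.228 -0.02   0.974] grip [ 492.7 -187.5  201.5] seat [ 510.2 -186.   126.5]
both 475 103 d,e,f [ 0.015  4.428 -5.171] rms 1.16 up [-0.227 -0.02   0.974] grip [ 492.8 -187.6  200.5] seat [ 510.3 -186.1  125.5]
t 21.85 q [-0.429  0.094  1.987  0.13   0.871  0.385] pos [ 501.4 -184.5  177.6] y [ 0.2155  0.0101 -0.9765] jaw az -51.6 F [ 0.1  0.4 -3. ] M [-0.03  0.25 -0.01] w 29.7
u after [-0.227 -0.02   0.974] angle to screw 0.071
now: along screw axis 21.03 lateral [-0.26 -0.11 -0.08] ang 0.071
h 9 tcp [ 505.1 -184.1  166.2] shift [-1.2 12.   0.5] twist 0
h 6 tcp [ 506.  -184.   163.4] shift [-1.4 15.   0.6] twist 0
h 0 tcp [ 507.8 -183.8  157.6] shift [-1.9 20.9  0.8] twist 0
```

Emit:
apply_moves([
  [[-1, 4, 0], 0],
  [[-1, 8, 0], 0],
  [[-1, 10, 0.5], 0],
  [[-1, 11, 0.5], 0],
  [[-1, 12, 0.5], 0],
  [[-0.5, 13, 0.5], 0],
  [[0, 14, 0], 0],
  [[0, 15, 0], 0],
  [[0, 15, 0], 0],
  [[0, 15, 0], 0],
])

```text
clock: 23.1
position: [505.2, -184.7, 163.3]
ee_rot: [-0.426, 1.691, -1.81]
wrist_force: [1.8, -2.9, -0.2]
width: 29.7
```

```bash
python3 -c "
from plan import *
s,T=st(); snap('top'); im2,_=snap('side'); a=run(T,s['position'],[.015,4.4,-5])
plan(0,[9,6,0],a)
"
```

```text
t 23.1 q [-0.426  0.117  1.997  0.133  0.836  0.383] pos [ 505.2 -184.7  163.3] y [ 0.2167  0.0094 -0.9762] jaw az -51.6 F [ 1.8 -2.9 -0.2] M [-0.73 -0.79 -0.16] w 29.7
top 147 34 d,e,f [ 0.014  4.444 -3.322] rms 1.49 up [-0.228 -0.019  0.974] grip [ 497.  -187.8  184.3] seat [ 514.5 -186.3  109.3]
side 293 58 d,e,f [ 0.012  4.239 -5.716] rms 1.02 up [-0.226 -0.017  0.974] grip [ 496.6 -187.6  186.7] seat [ 514.  -186.3  111.7]
both 440 92 d,e,f [ 0.013  4.333 -5.02 ] rms 1.25 up [-0.227 -0.018  0.974] grip [ 496.7 -187.7  186. ] seat [ 514.2 -186.3  111. ]
t 23.2 q [-0.426  0.117  1.997  0.133  0.837  0.383] pos [ 505.1 -184.7  163.2] y [ 0.2164  0.0096 -0.9762] jaw az -51.6 F [ 3.7 -2.5 -1.1] M [-0.85 -0.89 -0.21] w 29.7
u after [-0.226 -0.018  0.974] angle to screw 0.072
now: along screw axis 6.02 lateral [-0.89 -0.77 -0.3 ] ang 0.072
h 9 tcp [ 505.1 -184.   166.4] shift [-1.  -3.1 -0.1] twist 0
h 6 tcp [ 506.  -183.9  163.5] shift [-1.2 -0.1 -0. ] twist 0
h 0 tcp [ 507.7 -183.7  157.8] shift [-1.7  5.9  0.2] twist 0
```

It's past the height where it was blocked (h = 6 mm, almost no force), so the hex is engaged. Continuing down.

Emit:
apply_moves([
  [[-1, 1, 0], 0],
  [[-1, 2, 0], 0],
  [[-1, 3, 0], 0],
  [[-1, 4, 0], 0],
  [[-1, 5, 0], 0],
  [[-1, 6, 0], 0],
  [[-1, 7, 0], 0],
  [[-1, 8, 0], 0],
  [[-1, 8, 0], 0],
  [[-1, 8, 0], 0],
])

```text
clock: 24.45
position: [508.0, -184.1, 157.3]
ee_rot: [-0.426, 1.69, -1.81]
wrist_force: [-5.4, -2.4, 18.3]
width: 29.9
```

```bash
python3 -c "
from plan import *
s,T=st(); snap('top'); im2,_=snap('side'); a=run(T,s['position'],[.015,4.4,-5])
plan(0,[9,6,0],a)
"
```

```text
t 24.45 q [-0.423  0.128  2.     0.134  0.821  0.384] pos [ 508.  -184.1  157.3] y [ 0.2177  0.0092 -0.976 ] jaw az -51.6 F [-5.4 -2.4 18.3] M [-0.5   0.39 -0.09] w 29.9
top 136 30 d,e,f [ 0.01   4.736 -3.734] rms 1.21 up [-0.225 -0.015  0.974] grip [ 499.4 -187.3  178.7] seat [ 516.8 -186.1  103.6]
side 283 62 d,e,f [ 0.006  4.42  -5.765] rms 1.19 up [-0.222 -0.013  0.975] grip [ 499.2 -187.1  180.7] seat [ 516.3 -186.1  105.6]
both 419 92 d,e,f [ 0.008  4.567 -5.216] rms 1.24 up [-0.224 -0.014  0.975] grip [ 499.2 -187.2  180.1] seat [ 516.5 -186.1  105.1]
t 24.55 q [-0.423  0.128  2.     0.134  0.821  0.384] pos [ 507.9 -184.1  157.3] y [ 0.2177  0.0093 -0.976 ] jaw az -51.6 F [-5.9 -1.8 17.7] M [-0.49  0.39 -0.12] w 29.7
u after [-0.224 -0.014  0.975] angle to screw 0.076
now: along screw axis -0.29 lateral [-0.36 -0.82 -0.14] ang 0.076
h 9 tcp [ 505.6 -183.6  166.3] shift [-0.1 -9.3 -0.7] twist 0
h 6 tcp [ 506.5 -183.5  163.4] shift [-0.3 -6.3 -0.6] twist 0
h 0 tcp [ 508.2 -183.3  157.7] shift [-0.8 -0.3 -0.4] twist 0
```

Seated: h = -0.3 mm, 0.08 rad from the axis, 18 N on the ceiling. Next, the path for the turn about the driver's own axis.

```bash
python3 -c "
from plan import *
a=(.008,4.57,-5.2); S2=S+np.array([-.2,-.8,0.])-.3*N
s,T=st(); p=s['position']
for tw in(0,20,40,60,75,85,95):
    T2=T@R.from_rotvec([0,np.radians(tw),0]).as_matrix(); o,x,z,u=frame(T2,np.zeros(3),a)
    t=S2-(1+.8*np.radians(tw))*N-(o-77*u); print(tw,(T.T@(t-p)).round(1),np.arccos(u@N).round(3),np.degrees(s['qpos'][5]))
"
```

```text
t 24.55 q [-0.423  0.128  2.     0.134  0.821  0.384] pos [ 507.9 -184.1  157.3] y [ 0.2177  0.0093 -0.976 ] jaw az -51.6 F [-5.9 -1.8 17.7] M [-0.49  0.39 -0.12] w 29.7
0 [-0.2  0.9  0.1] 0.075 22.000372522168416
20 [0.  1.2 1.5] 0.075 22.000372522168416
40 [0.7 1.4 2.7] 0.075 22.000372522168416
60 [1.7 1.7 3.6] 0.076 22.000372522168416
75 [2.6 1.9 4. ] 0.078 22.000372522168416
85 [3.3 2.1 4.1] 0.079 22.000372522168416
95 [4.  2.2 4.1] 0.08 22.000372522168416
```

Emit:
apply_moves([
  [[0, 1, 0], 0],
  [[0, 1, 0], 0],
  [[0, 1, 0.6], 8],
  [[0, 1.2, 1.2], 16],
  [[0.3, 1.3, 1.8], 24],
  [[0.5, 1.4, 2.2], 32],
  [[0.7, 1.4, 2.7], 40],
  [[1.1, 1.6, 3.1], 48],
  [[1.5, 1.7, 3.5], 56],
  [[1.9, 1.8, 3.7], 64],
])

```text
clock: 25.8
position: [508.6, -188.1, 156.8]
ee_rot: [-0.681, -2.114, 1.994]
wrist_force: [-7.2, -1.8, 16.5]
width: 29.9
```

```bash
python3 -c "
from plan import *
s,T=st(); snap('top'); im2,_=snap('side'); a=run(T,s['position'],[.008,4.5,-5])
p=s['position']
for tw in(0,10,20,30,40):
    T2=T@R.from_rotvec([0,np.radians(tw),0]).as_matrix(); o,x,z,u=frame(T2,np.zeros(3),(.008,4.57,-5.2))
    t=S+[-.2,-.8,0]-(2.2+.8*np.radians(tw))*N-(o-77*u); print(tw,(T.T@(t-p)).round(1),np.arccos(u@N).round(3))
"
```

```text
t 25.8 q [-0.43   0.133  1.996  0.135  0.823  1.497] pos [ 508.6 -188.1  156.8] y [ 0.2169  0.0094 -0.9761] jaw az -114.6 F [-7.2 -1.8 16.5] M [-0.49  0.94  0.05] w 29.9
top 0 0 d,e,f [ 0.008  4.5   -5.   ] rms nan up [-0.224 -0.006  0.975] grip [ 499.4 -186.4  179.3] seat [ 516.7 -185.9  104.3]
side 86 27 d,e,f [ 0.012  3.707 -5.95 ] rms 1.47 up [-0.227 -0.004  0.974] grip [ 499.9 -186.8  180.4] seat [ 517.4 -186.4  105.4]
both 86 27 d,e,f [ 0.012  3.707 -5.95 ] rms 1.47 up [-0.227 -0.004  0.974] grip [ 499.9 -186.8  180.4] seat [ 517.4 -186.4  105.4]
0 [-0.4  1.2 -0. ] 0.077
10 [-0.3  1.3  0.6] 0.078
20 [-0.1  1.5  1.3] 0.08
30 [0.1 1.6 1.9] 0.081
40 [0.5 1.7 2.5] 0.082
  return _methods._mean(a, axis=axis, dtype=dtype,
  ret = ret.dtype.type(ret / rcount)
```

Emit:
apply_moves([
  [[0, 1.2, 0.5], 7],
  [[0, 1.4, 1], 14],
  [[0, 1.4, 1.4], 21],
  [[0, 1.5, 1.8], 28],
  [[0.4, 1.6, 2.3], 35],
  [[0.5, 1.7, 2.6], 40],
  [[0.5, 1.7, 2.6], 40],
  [[0.5, 1.7, 2.6], 40],
  [[0.5, 1.7, 2.6], 40],
  [[0.5, 1.7, 2.6], 40],
])

```text
clock: 27.15
position: [506.8, -189.7, 155.8]
ee_rot: [-1.161, -1.678, 1.444]
wrist_force: [-6.9, -0.7, 17.5]
width: 29.7
```

```bash
python3 -c "
from plan import *
s,T=st(); _=snap('top'); im2,_=snap('side'); a=run(T,s['position'],[.01,4,-5.5])
p=s['position']
go(p+30*N,T,p); go(p+60*N,T,p);go(p+60*N+[0,0,100],T,p)
cv2.imwrite('pics/c6.png',np.clip(cv2.resize(im2[85:185,240:360],None,fx=5,fy=5,interpolation=cv2.INTER_CUBIC)[...,::-1]*1.6,0,255).astype(np.uint8))
" 2>/dev/null
```

```text
t 27.15 q [-0.435  0.133  1.997  0.138  0.822  2.187] pos [ 506.8 -189.7  155.8] y [ 0.2161  0.0105 -0.9763] jaw az -154.6 F [-6.9 -0.7 17.5] M [0.18 0.8  0.07] w 29.7
top 42 12 d,e,f [ 0.005  2.992 -3.787] rms 0.99 up [-0.218 -0.006  0.976] grip [ 500.7 -187.2  177.8] seat [ 517.4 -186.7  102.6]
side 134 18 d,e,f [ 3.000e-03  2.728e+00 -6.082e+00] rms 1.33 up [-0.217 -0.007  0.976] grip [ 500.3 -187.4  180. ] seat [ 517.  -186.9  104.9]
both 176 30 d,e,f [ 1.000e-03  2.636e+00 -5.802e+00] rms 1.35 up [-0.217 -0.009  0.976] grip [ 500.4 -187.5  179.8] seat [ 517.  -186.8  104.6]
shift for [ 497.9938169  -190.58273474  184.42395727] [  0.5 -29.9   2.4]
shift for [ 489.1798169  -191.51273474  213.08295727] [  0.9 -59.8   4.9]
shift for [ 489.1798169  -191.51273474  313.08295727] [  -7.2 -157.4  -15.1]
```

View pics/c6.png

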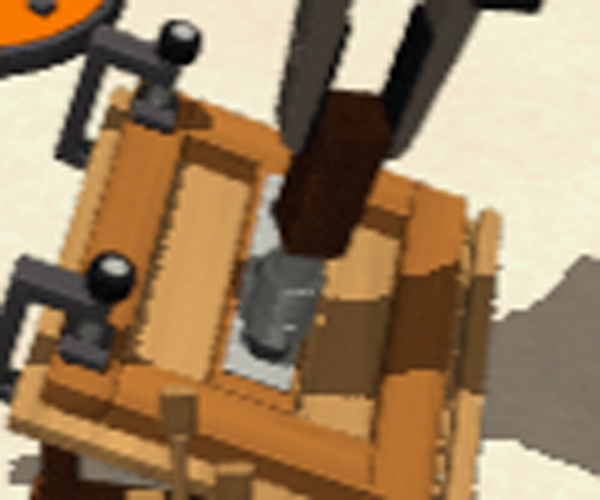

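The driver sits on the screw, square to the plate; handle (335,170), socket (280,300), jaws still flush. The tool has turned 103°, so the screw has turned at least about 80° even allowing for all the socket play. Now lift off along the axis and carry it back.

```bash
python3 -c "
from plan import *
s,T=st(); p=s['position']; b=p+60*N+[0,0,95]
for f in(.13,.25,.37,.49,.61): go((b+f*(np.array([515,302,308])-b)).round(0),T,p)
"
```

```text
t 27.25 q [-0.435  0.133  1.997  0.138  0.822  2.187] pos [ 506.8 -189.7  155.8] y [ 0.2161  0.0105 -0.9763] jaw az -154.6 F [-6.8 -0.1 17.2] M [0.22 0.84 0.01] w 30.0
shift for [ 493. -127.  308.] [  50.1 -151.   -44.6]
shift for [496. -68. 308.] [ 102.4 -149.7  -72. ]
shift for [499.  -9. 308.] [ 154.7 -148.4  -99.5]
shift for [502.  50. 308.] [ 207.  -147.2 -126.9]
shift for [505. 110. 308.] [ 260.2 -145.9 -154.8]
```

Emit:
apply_moves([
  [[0, -8, 0.6], 0],
  [[0.3, -18, 1.5], 0],
  [[0.5, -30, 2.4], 0],
  [[0, -80, 0], 0],
  [[-5, -135, -8], 0],
  [[20, -152, -30], -8],
  [[65, -151, -52], -17],
  [[112, -150, -77], -26],
  [[160, -148, -102], -34],
  [[212, -147, -130], -34],
])

```text
clock: 28.5
position: [501.5, 57.1, 308.2]
ee_rot: [-0.764, -2.055, 1.914]
wrist_force: [0.7, -0.2, -3.3]
width: 29.8
```

```bash
python3 -c "
from plan import *
s,T=st(); p=s['position']; 
go([512,302,308],T,p); go([512,302,190],T,p)
im,d=snap('top'); snap('side'); run(T,p,[.0,3,-5.5])
Q=cloud('top',d); c=im.astype(int); 
m=(Q[...,2]>44)&(Q[...,2]<56)&(Q[...,1]>130)&(Q[...,1]<360)&(Q[...,0]>460)&(Q[...,0]<640)&(c[...,0]-c[...,2]>35)&(c[...,0]>120)
X=Q[m][:,:2].astype(np.float32); print(len(X),cv2.minAreaRect(X))
cv2.imwrite('pics/c7.png',np.hstack([cv2.resize(im[150:260,90:230],None,fx=2.8,fy=2.8),cv2.resize(load('side')[0][80:190,220:360],None,fx=2.8,fy=2.8)])[...,::-1])
"
```

```text
t 28.5 q [ 0.123 -0.091  1.876 -0.018  1.14   2.241] pos [501.5  57.1 308.2] y [ 0.2153  0.0102 -0.9765] jaw az -120.4 F [ 0.7 -0.2 -3.3] M [0.06 0.22 0.06] w 29.8
shift for [512, 302, 308] [ 117.7    4.9 -215. ]
shift for [512, 302, 190] [ 138.9  120.2 -200.8]
top 0 0 d,e,f [ 0.   3.  -5.5] rms nan up [-0.215 -0.01   0.976] grip [493.7  58.4 331.6] seat [510.3  59.2 256.4]
side 209 0 d,e,f [-0.013  5.704 -5.727] rms 3.5 up [-0.205 -0.017  0.979] grip [491.4  59.8 331.3] seat [507.2  61.1 256. ]
both 209 0 d,e,f [-0.013  5.704 -5.727] rms 3.5 up [-0.205 -0.017  0.979] grip [491.4  59.8 331.3] seat [507.2  61.1 256. ]
73 ((576.7633056640625, 230.51959228515625), (28.01823616027832, 143.8191680908203), 3.6244969367980957)
  return _methods._mean(a, axis=axis, dtype=dtype,
  ret = ret.dtype.type(ret / rcount)
```

View pics/c7.png

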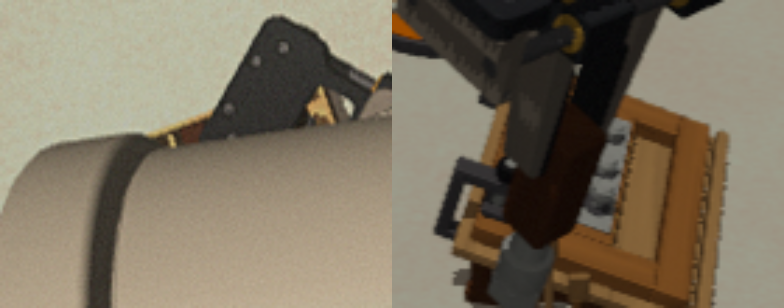

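Driver held in the jaws; screw row visible in the side crop at (605,165). Now to the hover over its compartment.

```bash
cat > place.py <<'E'
from plan import *
def place(a,M,zs,tw=0):
    s,T=st(); p=s['position']; T2=T@R.from_rotvec([0,np.radians(tw),0]).as_matrix()
    o,x,z,u=frame(T2,np.zeros(3),a)
    for zz in zs: t=np.r_[M,zz]-(o-90*u); print('mouth z',zz,'tcp',t.round(1),'shift',(T.T@(t-p)).round(1))
E
python3 -c "
from place import *
place((0,3.2,-5.7),[530.,303.],[190,120,70])"
```

```text
t 28.6 q [ 0.129 -0.09   1.875 -0.015  1.14   2.242] pos [501.6  61.1 308.2] y [ 0.2149  0.0138 -0.9765] jaw az -120.1 F [-0.5 -1.  -3.3] M [ 0.04  0.36 -0.02] w 29.8
mouth z 190 tcp [518.7 300.5 254.3] shift [ 118.    59.5 -207.4]
mouth z 120 tcp [518.7 300.5 184.3] shift [ 130.5  127.9 -198.9]
mouth z 70 tcp [518.7 300.5 134.3] shift [ 139.3  176.7 -192.8]
```

Emit:
apply_moves([
  [[28, 10, -50], 0],
  [[55, 22, -98], 0],
  [[84, 36, -148], 0],
  [[112, 50, -195], 0],
  [[118, 60, -207], 0],
  [[125, 95, -203], 0],
  [[130, 125, -199], 0],
  [[134, 150, -196], 0],
  [[134, 150, -196], 0],
  [[134, 150, -196], 0],
])

```text
clock: 29.85
position: [519.7, 299.6, 162.9]
ee_rot: [-0.761, -2.061, 1.913]
wrist_force: [-0.1, -0.9, -2.7]
width: 29.7
```

```bash
python3 -c "
from place import *
s,T=st(); im,d=snap('top'); im2,_=snap('side'); a=run(T,s['position'],[.0,3.2,-5.7])
place(a,[530.,303.],[40,12,8,4,0])
cv2.imwrite('pics/c8.png',np.hstack([cv2.resize(im[150:260,90:230],None,fx=2.8,fy=2.8),cv2.resize(im2[280:390,150:290],None,fx=2.8,fy=2.8)])[...,::-1])
" 2>/dev/null
```

```text
t 29.85 q [ 0.593  0.22   1.87  -0.143  0.868  2.785] pos [519.7 299.6 162.9] y [ 0.2158  0.0139 -0.9763] jaw az -120.2 F [-0.1 -0.9 -2.7] M [0.02 0.3  0.01] w 29.7
top 0 10 d,e,f [ 9.0000e-03  3.7010e+00 -1.0224e+01] rms 0.55 up [-0.223 -0.009  0.975] grip [510.3 301.1 190.8] seat [527.5 301.8 115.8]
side 187 77 d,e,f [ 0.017  2.732 -5.329] rms 1.36 up [-0.23  -0.005  0.973] grip [512.2 300.7 186.2] seat [529.9 301.1 111.3]
both 187 87 d,e,f [ 0.015  2.773 -5.297] rms 1.36 up [-0.228 -0.006  0.974] grip [512.2 300.7 186.2] seat [529.7 301.2 111.2]
t 29.95 q [ 0.594  0.219  1.87  -0.143  0.867  2.785] pos [520.  300.2 163.4] y [ 0.2167  0.0147 -0.9761] jaw az -120.2 F [ 0.3 -0.2 -4. ] M [0.07 0.31 0.02] w 29.6
mouth z 40 tcp [517.  301.3 104.4] shift [13.6 57.   7.9]
mouth z 12 tcp [517.  301.3  76.4] shift [18.6 84.3 11.3]
mouth z 8 tcp [517.  301.3  72.4] shift [19.3 88.2 11.8]
mouth z 4 tcp [517.  301.3  68.4] shift [20.  92.1 12.3]
mouth z 0 tcp [517.  301.3  64.4] shift [20.7 96.  12.8]
```

View pics/c8.png

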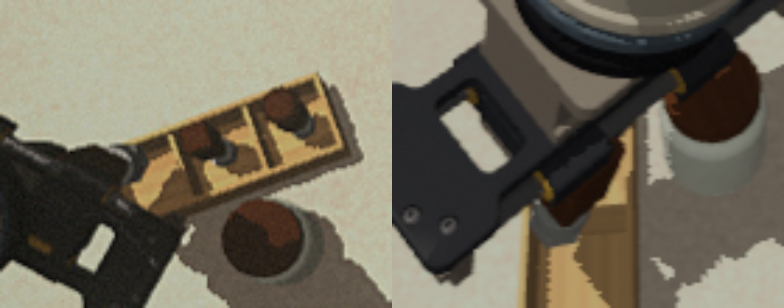

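Everything else is in place: the small drivers at (200,140) and (285,110), and the jar at (262,240) in the top crop. The socket is above the empty compartment. Descending to touch and press lightly.

Emit:
apply_moves([
  [[4, 16, 2], 0],
  [[7, 32, 4], 0],
  [[10, 46, 6], 0],
  [[14, 59, 8], 0],
  [[16, 70, 10], 0],
  [[18, 79, 11], 0],
  [[19, 84, 11.5], 0],
  [[19, 88, 12], 0],
  [[20, 92, 12], 0],
  [[20, 95, 12.5], 0],
])

```text
clock: 31.2
position: [522.1, 303.7, 70.7]
ee_rot: [-0.77, -2.072, 1.907]
wrist_force: [-5.8, -5.1, 40.8]
width: 29.9
```

```bash
python3 -c "
from place import *
s,T=st(); place((.015,2.77,-5.3),[530.,303.],[8,4]); o,x,z,u=frame(T,s['position'],(.015,2.77,-5.3)); print('mouth',(o-90*u).round(1))
" 2>/dev/null
```

```text
t 31.2 q [ 0.598  0.342  1.949 -0.182  0.659  2.839] pos [522.1 303.7  70.7] y [ 0.2255  0.0195 -0.974 ] jaw az -120.1 F [-5.8 -5.1 40.8] M [-0.91 -0.25 -0.21] w 29.9
t 31.2 q [ 0.598  0.342  1.949 -0.182  0.659  2.839] pos [522.1 303.7  70.7] y [ 0.2255  0.0195 -0.974 ] jaw az -120.1 F [-5.8 -5.1 40.8] M [-0.91 -0.25 -0.21] w 29.9
mouth z 8 tcp [516.4 301.   72.2] shift [ 3.1 -2.9  4.9]
mouth z 4 tcp [516.4 301.   68.2] shift [3.9 1.  5.4]
mouth [535.7 305.7   6.4]
```

```bash
python3 -c "
from h import *
s,T=st();p=s['position']
go(p+[10.5,-6,0],T,p);go(p+[10.5,-6,140],T,p);go(p+[0,0,1],T,p)"
```

```text
t 31.2 q [ 0.598  0.342  1.949 -0.182  0.659  2.839] pos [522.1 303.7  70.7] y [ 0.2255  0.0195 -0.974 ] jaw az -120.1 F [-5.8 -5.1 40.8] M [-0.91 -0.25 -0.21] w 29.9
shift for [532.58553861 297.6628502   70.65908775] [-11.9   2.3  -0.1]
shift for [532.58553861 297.6628502  210.65908775] [ -37.6 -134.1  -18.6]
shift for [522.08553861 303.6628502   71.65908775] [-0.2 -1.  -0.1]
```

Emit:
apply_moves([
  [[-2, 0, 0], 0],
  [[-4, 1, 0], 0],
  [[-6, 1, 0], 0],
  [[-8, 1.5, 0], 0],
  [[-10, 2, 0], 0],
  [[-12, 2, 0], 0],
  [[-12, 2, 0], 0],
  [[-12, 2, 0], 0],
  [[-12, 2, 0], 0],
  [[-12, 2, 0], 0],
])

```text
clock: 32.45
position: [532.3, 297.2, 71.0]
ee_rot: [-0.769, -2.071, 1.908]
wrist_force: [-2.7, -1.0, 7.0]
width: 29.9
```

```bash
python3 -c "
from plan import *
s,T=st(); im,d=snap('top'); im2,_=snap('side'); a=run(T,s['position'],[.15,3,-5.3])
" 2>/dev/null
```

```text
t 32.45 q [ 0.577  0.349  1.937 -0.175  0.662  2.812] pos [532.3 297.2  71. ] y [ 0.2249  0.0189 -0.9742] jaw az -120.1 F [-2.7 -1.   7. ] M [-0.28  0.64 -0.05] w 29.9
top 2 8 d,e,f [-6.000e-03  8.179e+00 -8.189e+00] rms 3.68 up [-0.22  -0.022  0.975] grip [519.4 300.9  96. ] seat [536.3 302.6  20.9]
side 60 9 d,e,f [-0.099  4.918 -5.762] rms 1.24 up [-0.141 -0.07   0.988] grip [522.6 299.3  94.2] seat [533.5 304.6  18.2]
both 62 17 d,e,f [-0.077  4.474 -8.651] rms 1.97 up [-0.16  -0.058  0.985] grip [522.4 299.   97.1] seat [534.7 303.5  21.2]
```

Emit:
apply_moves([
  [[-2, 2, 0], 0],
  [[-4, 2, 0], 0],
  [[-6, 2, 0], 0],
  [[-8, 2, 0], 0],
  [[-8, 2, 0], 0],
  [[-8, 2, 0], 0],
  [[-8, 1, 0], 0],
  [[-8, 0.5, 0], 0],
  [[-8, 0.5, 0], 0],
  [[-8, 0.5, 0], 0],
])

```text
clock: 33.8
position: [538.9, 292.9, 71.6]
ee_rot: [-0.769, -2.07, 1.908]
wrist_force: [0.3, -1.5, -2.9]
width: 29.5
```

Emit:
apply_moves([
  [[0, 0, 0], 0],
  [[0, 0, 0], 0],
  [[0, 0, 0], 0],
  [[0, 0, 0], 0],
  [[0, 0, 0], 0],
  [[0, 0, 0], 0],
  [[0, 0, 0], 0],
  [[0, 0, 0], 0],
  [[0, 0, 0], 0],
  [[0, 0, 0], 0],
], fingers=55)

```text
clock: 35.05
position: [538.9, 292.9, 71.6]
ee_rot: [-0.769, -2.07, 1.908]
wrist_force: [0.2, -0.5, -0.6]
width: 54.9
```

```bash
python3 -c "
from plan import *
s,T=st();p=s['position']; im,d=snap('top'); im2,_=snap('side'); run(T,p,[-.15,3,-5.3])
go(p+[0,0,60],T,p); go(p+[0,0,170],T,p); go(p-T[:,1]*60,T,p)
cv2.imwrite('pics/c9.png',cv2.resize(im2[270:400,160:300],None,fx=4,fy=4)[...,::-1])
" 2>/dev/null
```

```text
t 35.05 q [ 0.563  0.353  1.929 -0.17   0.665  2.795] pos [538.9 292.9  71.6] y [ 0.2244  0.0185 -0.9743] jaw az -120.1 F [ 0.2 -0.5 -0.6] M [0.14 0.04 0.02] w 54.9
top 10 7 d,e,f [-0.103  2.465 -4.577] rms 3.35 up [-0.137 -0.071  0.988] grip [531.6 293.8  94.1] seat [542.1 299.3  18. ]
side 76 66 d,e,f [-0.17   2.534 -2.563] rms 2.28 up [-0.079 -0.105  0.991] grip [532.  293.8  92.1] seat [538.1 301.9  15.8]
both 86 73 d,e,f [-0.168  2.568 -2.832] rms 2.53 up [-0.081 -0.104  0.991] grip [531.9 293.9  92.4] seat [538.1 301.9  16.1]
shift for [538.92547517 292.94238771 131.59241358] [-11.  -58.5  -7.8]
shift for [538.92547517 292.94238771 241.59241358] [ -31.2 -165.6  -22.2]
shift for [525.46371875 291.83204156 130.05221383] [ -0. -60.   0.]
```

View pics/c9.png

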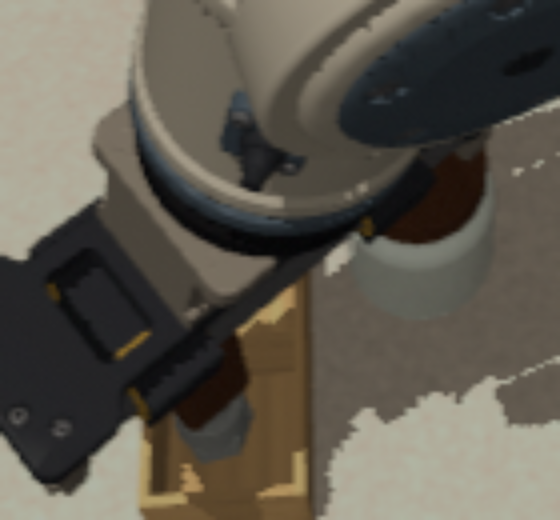

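Side crop: the driver stands in its compartment (socket (215,435)) between opened fingers. Retracting along the tool axis.

Emit:
apply_moves([
  [[0, -8, 0], 0],
  [[0, -20, 0], 0],
  [[0, -40, 0], 0],
  [[0, -65, 0], 0],
  [[0, -95, 0], 0],
  [[0, -130, 0], 0],
  [[0, -170, 0], 0],
  [[0, -210, 0], 0],
  [[0, -250, 0], 0],
  [[0, -250, 0], 0],
])

```text
clock: 36.4
position: [483.6, 289.3, 319.7]
ee_rot: [-0.773, -2.077, 1.904]
wrist_force: [-0.5, -0.5, -0.6]
width: 55.0
```

```bash
python3 -c "
from plan import *
s,T=st();p=s['position']; 
go([300,0,330],T,p)"
```

```text
t 36.4 q [ 0.618  0.015  1.753 -0.125  1.173  2.762] pos [483.6 289.3 319.7] y [ 0.2297  0.0224 -0.973 ] jaw az -120.0 F [-0.5 -0.5 -0.6] M [ 0.05  0.18 -0.03] w 55.0
shift for [300, 0, 330] [  3.3 -58.7 337.7]
```

Emit:
apply_moves([
  [[0, -10, 45], 0],
  [[1, -20, 95], 0],
  [[2, -30, 145], 0],
  [[2, -40, 195], 0],
  [[3, -50, 245], 0],
  [[3, -58, 295], 0],
  [[3, -59, 335], 0],
  [[3, -59, 335], 0],
  [[3, -59, 335], 0],
  [[3, -59, 335], 0],
])

```text
clock: 37.65
position: [301.8, 3.1, 330.6]
ee_rot: [-0.771, -2.078, 1.905]
wrist_force: [-1.5, 0.9, 0.1]
width: 54.9
```

Run:
```python
from plan import *
s,T=st(); im,d=snap('top'); im2,d2=snap('side')
for n,dd in(('top',d),('side',d2)):
    Q=cloud(n,dd).reshape(-1,3); t=Q[(Q[:,2]>118)&(Q[:,2]<140)&(Q[:,1]>270)&(Q[:,1]<340)&(Q[:,0]>480)&(Q[:,0]<580)]
    if len(t): print(n,len(t),t.mean(0).round(1),t.min(0).round(1),t.max(0).round(1),cv2.minAreaRect(t[:,:2].astype(np.float32)))
    for nm,c,z in(('jar',(475,205),(85,105)),('pot',(513,-17),(95,115))):
        t=Q[(np.hypot(Q[:,0]-c[0],Q[:,1]-c[1])<50)&(Q[:,2]>z[0])&(Q[:,2]<z[1])]; print(n,nm,len(t),t.mean(0).round(1) if len(t) else '')
g=lambda i,x,y:cv2.resize(i[y:y+100,x:x+130],None,fx=3,fy=3)
cv2.imwrite('pics/c10.png',np.clip(np.vstack([np.hstack([g(im,100,160),g(im,330,150)]),np.hstack([g(im2,170,280),g(im2,230,90)])])[...,::-1]*1.4,0,255).astype(np.uint8))
```

```text
t 37.65 q [-0.036 -0.52   2.111  0.032  1.321  2.065] pos [301.8   3.1 330.6] y [ 0.229   0.0232 -0.9732] jaw az -119.9 F [-1.5  0.9  0.1] M [ 0.05  0.17 -0.  ] w 54.9
top 238 [535.3 299.7 127. ] [517.4 282.9 118.2] [553.6 319.4 130.9] ((535.92724609375, 301.1236572265625), (30.567665100097656, 30.17382049560547), 62.60950469970703)
top jar 640 [474.8 204.1  93.8]
top pot 180 [515.8 -16.  107. ]
side 464 [534.8 303.4 128.2] [517.6 283.6 118. ] [555.2 320.8 132.3] ((535.9244995117188, 301.9506530761719), (30.064666748046875, 29.624980926513672), 58.41632843017578)
side jar 982 [474.8 207.3  95.1]
side pot 413 [512.5 -10.2 105.1]
```

View pics/c10.png

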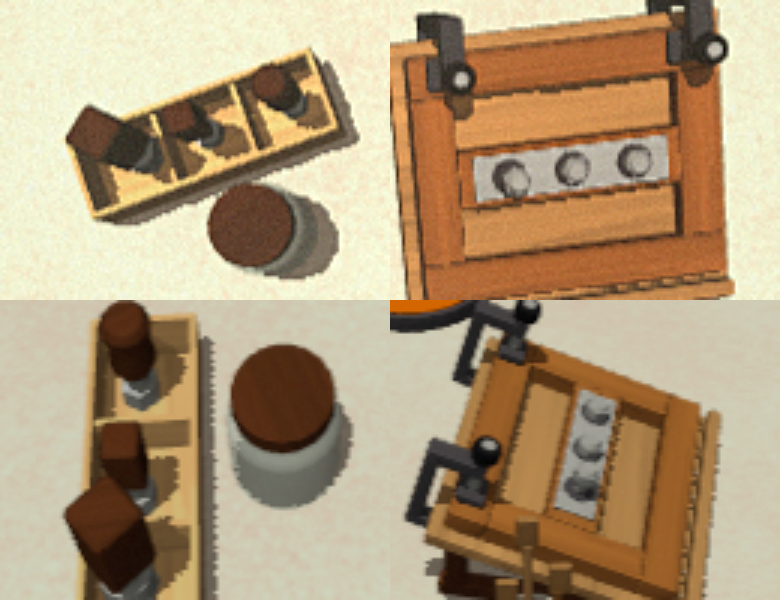

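Run:
```python
from plan import *
for n,b in(('top',[529.1,-228.6,80.]),('side',[529.9,-219.9,82.7])):
    im,d=load(n); Q=cloud(n,d); c=im.astype(int); g=(c.max(-1)-c.min(-1)<25)&np.isfinite(Q[...,0]); G=Q[g]
    nr=np.array([-.303,-.034,.953]) if n=='top' else np.array([-.291,-.029,.956])
    p=G[(G[:,0]>490)&(G[:,0]<560)&(G[:,1]<-160)&(G[:,1]>-300)&(G[:,2]>60)&(G[:,2]<115)]; h=(p-b)@nr; t=h>20; print(n,'head pts>20:',t.sum(),'>23:',(h>23).sum(),p[h>23].mean(0).round(1),'max',h.max().round(2))
    F=Q.reshape(-1,3); t=F[(F[:,2]>125)&(abs(F[:,0]-535.9)<13)&(abs(F[:,1]-301.5)<13)]
    A=np.c_[t[:,:2]-[535.9,301.5],np.ones(len(t))]; print('top face slope, z',np.linalg.lstsq(A,t[:,2],rcond=None)[0].round(3),len(t))
```

```text
top head pts>20: 61 >23: 32 [ 517.4 -185.3  104. ] max 27.56
top face slope, z [-1.0000e-03  9.0000e-03  1.2792e+02] 154
side head pts>20: 40 >23: 22 [ 516.7 -184.7  105.6] max 26.08
top face slope, z [ 2.30000e-02 -1.80000e-02  1.29282e+02] 308
```

```bash
python3 -c "
from plant import job; print(job.job_done())"
```

```text
the job is handed in; nothing more can be done
None
```

I took the big driver from the caddy, seated it on the proud screw, turned it clockwise, and stood it back upright in its own compartment. The job is handed in at about 38 s of the 67 s allowed; no verdict was reported.

**How I tilted the tool:** The moves only allow a turn about the tool's own axis, so I tilted the tool about 0.2 rad by reaching past the arm's limit.

**Seating:** The first three tries rested off-centre on the screw's cone at up to 45 N, measured at the wrist. The driver slid and pivoted in the grip while I pressed. I backed off, measured again and seated it. The driver's seat then measured about 1 mm from the screw's top and about 0.08 rad off its axis, before any turning.

**Turn:** The tool turned 103°, which is at least about 80° of screw after allowing for the play in the socket. Its head stands about 1 mm lower (0.8 and 1.4 mm from the two cameras), which fits. I did not read the screw angle directly.

**Last checks:**
- The driver's top face is level within about 0.03 rad, its top is about 129 mm above the table, and it is let go.
- It stands about 10 mm from its first place and about 9 mm off the caddy's centre line, so well inside its compartment.
- The small drivers are still standing, and the jar and brush pot look unmoved.
- The arm is clear of everything.

**One disagreement:** The two cameras differed by about 2 mm in height on the driver, which is within the calibration.

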